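# Clear the pile off the sketch pad into the organiser

### The job

The sketch pad is needed for drawing: take the pile on it apart and put each thing in its own part of the beech organiser set - the ink bottle in the square well of the bottle block, the red oil stick lengthwise in the empty groove of the stick rest, the black pen case flat in the narrow tray and the grey tin flat in the wide tray. Keep the ink bottle upright, do not let the wet oil stick drop or roll onto the desk, and leave the blue gouache pot standing where it is.

Things in the scene. Friction and masses are not known exactly. Their poses are not given: they have to be found in the camera images.
- ink_bottle: Square bottle of amber ink with a white round screw cap, loose, 0.11 kg. Glass body 46 x 45 mm (x, y), flat sides from 0 to 56 mm high; cap 30 mm across from 62 to 88 mm. Origin: centre of its underside; z up. It stands on the sketch pad (a white pad 150 x 200 x 9 mm, fixed to the desk) beside the pile.
- oil_stick: Round oil stick, red tip and end with a white paper wrapper, loose, 16 mm thick, 104 mm long, 0.03 kg; it rolls easily. Origin: the middle of its axis; its y axis runs along the stick (the tip at +y). It lies lengthwise on top of the black pen case, at the top of the pile.
- pen_case: Black hard pen case with rounded edges, loose, 34 x 85 x 20 mm (x, y, z), 0.09 kg; sides widest 9 mm above its underside, top flat over the middle 16 x 67 mm. Origin: centre of its underside; y along its length. It lies lengthwise on the grey tin.
- tin: Flat grey metal tin, shut, loose, 64 x 96 x 19 mm (x, y, z), 0.05 kg. Origin: centre of its underside; y along its length. It lies on the sketch pad at the bottom of the pile.
- bottle_block: Pale wooden block 90 x 90 x 38 mm, fixed, with one square well 58 x 58 mm in its middle, 30 mm deep, so its floor is 8 mm above the desk. Origin: centre of the underside; x and y square to the sides of the block and well (any of the four ways round will do for the bottle). The part of the bottle over 30 mm stands out of it.
- stick_rest: Pale wooden rest 90 x 124 x 14 mm (x, y, z), fixed, with two grooves along its y, 14 mm wide and 8 mm deep, at x = -24 mm and x = +24 mm, open at both ends. A blue oil stick lies fixed in the groove at +24 mm (16 mm thick, top 26 mm above the desk); the groove at -24 mm is empty. Origin: centre of the underside. A 16 mm stick in the groove rests on its two edges, the axis 18 mm above the desk; either end may point forward.
- case_tray: The narrow tray: pale wooden board 90 x 124 x 14 mm (x, y, z), fixed, with a cork-floored recess 50 x 100 mm in its middle, 8 mm deep (floor 6 mm above the desk). In the middle of both long sides the rim is cut away down to the floor over 48 mm (y = -24 to 24 mm) for the fingers. Origin: centre of the underside; y along its length.
- tin_tray: The wide tray: like the narrow one (90 x 124 x 14 mm, floor 6 mm above the desk, rim 8 mm high, the same 48 mm finger notches in the long sides), but with a recess 78 x 110 mm (x, y), fixed. Origin: centre of the underside; y along its length.
- gouache_pot: Small dark blue paint pot with a pale lid, 42 mm across, 61 mm high, loose, standing behind the red brush pot on the right of the desk, not to be moved. Origin: centre of its underside.
There are look-alikes about, which are no part of the job. What is shaped like the ink_bottle but pink or turquoise is not meant.

How it is judged:
At the end, for the whole second after the job is handed in: Bottle upright on the floor of the well, case and tin flat on the floors of the narrow and wide tray (heights to 3 mm, inside the rims), stick seated in the empty groove, within 25 mm of its middle and along it to 0.1 rad; all four released and at rest (horizontal distance between tin and tin_tray below 0.014 m and z of tin in the frame of tin_tray between 0.003 and 0.009 m and angle between each of tin, pen_case, ink_bottle's own z axis and vertical below 0.08 rad and horizontal distance between pen_case and case_tray below 0.014 m and z of pen_case in the frame of case_tray between 0.003 and 0.009 m and horizontal distance between ink_bottle and bottle_block below 0.014 m and z of ink_bottle in the frame of bottle_block between 0.005 and 0.011 m and x of oil_stick in the frame of stick_rest between -0.029 and -0.019 m and y of oil_stick in the frame of stick_rest between -0.025 and 0.025 m and z of oil_stick in the frame of stick_rest between 0.014 and 0.0205 m and angle between the y axis of oil_stick and the y axis of stick_rest, either way round below 0.1 rad and linear speed of each of tin, pen_case, ink_bottle, oil_stick below 0.02 m/s); the robot touches nothing.
It fails at once if the ink bottle is tipped by more than about 35 degrees (angle between ink_bottle's own z axis and vertical above 0.6 rad).
It fails at once if the oil stick falls or rolls onto the desk (height (world z) of oil_stick below 0.012 m).
It fails at once if the blue gouache pot is moved by more than 30 mm or tipped over (distance of gouache_pot from where it was at the start of the episode above 0.03 m or angle between gouache_pot's own z axis and vertical above 0.35 rad).
It also fails if it takes over 115 s, if anything falls off the work surface, if the arm or the gripper's body presses on something with over 40 N, if the wrist force passes 120 N, or if a joint passes its speed limit or range.

### The arm

A 6-joint arm with a two-finger parallel gripper is mounted at the origin on a cart in front of the work surface, level with it; the furniture and walls round the work are solid. World frame = base frame: x ahead of the robot, y to its left, z up, the work surface at z = 0. Lengths are in m, angles in rad, forces in N, time in s.
With the tool pointing down it reaches from about 0.325 to 0.925 m from the base axis. Payload 3.1 kg.
Tool frame: the origin (TCP) lies at the very end of the fingers, on their centre line; the grasp point (between the pads) lies 19 mm behind it (robot.pinch_z is the distance from the TCP to the grasp point, in m); z points along the fingers, y is the line along which they close (so a half turn about z gives the same grasp; the last joint's range is limited). The gripper opens to 85 mm and grips with 20 to 120 N. Pads are 22 mm wide; open, the fingers measure 114 mm over their backs; the gripper's body (76 mm by 85 mm) begins 54 mm behind the grasp point. The pads swing forward as they close: fully open they stand 13 mm farther back than shut.
Start: joints at [1.218, 0.217, 1.613, -0, 1.311, -0.112], TCP at [0.149, 0.607, 0.231] pointing down, gripper open.
Joint ranges: [-2.75, 2.75], [-0.78, 2.1], [0.31, 2.55], [-1.13, 4.27], [0.13, 2.63], [-2.58, 2.58]. Speed limits (rad/s): [2.79, 2.79, 3.14, 3.14, 3.14, 3.14].

### API

Orientations are given as a unit quaternion [x, y, z, w].
In Python, from cell import state, cams, ticket, finder, robot gives the robot as it stands.
- The arm moves only by the tool jog_arm, never from a script. Its argument "deltas" is a list of rows, each a list of 7 numbers: the turn, a rotation vector about the tool's x, y, z in rad, then the shift along the tool's x, y, z in cm, then the finger opening in cm, from 0 to 8.54. In form: [[ax, ay, az, tx, ty, tz, claw], ...]. A call has 1 to 12 rows; each row shifts and turns the commanded pose from where the row before left it, along the tool's axes as they then stand; what a row does not reach is not made up. A row lasts 1/10 s, in which the tool goes at most 50 mm and 8.59 degrees, less where a joint would pass 70% of its speed; a pose out of reach is approached as far as the arm can. A call is refused whole if a number of a shift passes 5 or a number of a turn 0.15, either way. A call with a gripper value outside its range is refused whole. The fingers move at their own pace and stop on an object; "grip_force" is the grip in N (left out, the last holds). Time passes only in rows, so rows that do not move let the fingers close. It gives the time, the measured TCP pose, the force, the opening and the grip force at its end, in the units of the state.
- state(): the state, without advancing time (a new reading comes with each control period).
- cams.capture(name): name is "side" or "top" or "wrist"; returns a dict with "image" (384x512x3 uint8, red, green, blue), "camera_matrix" (3x3 intrinsics, pixels), "world_to_cam" (4x4, takes a point from world to camera coordinates); the wrist camera has in their place "hand_eye" (4x4, takes a point from camera to tool coordinates, whose origin is the TCP and whose axes are the flange's). Camera axes: x right, y down, z forward; pixel columns grow to the right and rows downward; lengths in m; the calibration is good to about 2 mm. A picture is of the moment at which its call begins: read the wrist's pose just before it. There is no depth.
- ticket.job_done(): hands the job in; it is judged then, once.
Trained networks look in the newest picture that a camera, given by its name, has taken for a name from the list of things; names that differ only in an ending like _2 or _b are one class to them, and where a whole thing is asked for, a point or a joint stands for the part that bears it (a point fixed in the world has none). Each returns a list of dicts, best first, with "score" (0 to 1); they miss things now and then, are a little off and sometimes report something else, mostly with a low value. They report only what shows in the picture. A call takes as long as a camera call. They do not tell look-alikes from the thing itself.
- finder.spot_in(camera, name): "extent" ([centre column, centre row, width, height] in pixels, round what is visible of it).
- finder.pinpoint(camera, name): "centre" ([column, row] in pixels: a listed point, or the origin of a listed thing).
The state is a dict: "clock": time; "joint_positions": joint angles; "qd": joint speeds; "joint_torque": joint torques, N m; "position": TCP position; "ee_rot": TCP orientation; "contact_force": force on the tool from outside, world axes, zero at the start; "wrist_torque": the same for the moment, N m; "gripper_width": finger opening in m; "grasp_force": force on a finger pad.
Only numpy, scipy, OpenCV 4.12 (cv2) and the standard library are available. Lean on these libraries where they do the work, as an engineer would, in place of code of your own. Each camera call takes 0.05 s, during which the arm holds its last target. There are 200 camera calls.

## Working session

There is one attempt and no reset: what is moved stays moved. The work goes in short steps, Python scripts to look and compute and a tool call to move; the robot and the scene stay as the last step left them, time stands still between calls to the robot, and variables do not carry over. Pictures are saved under pics/ and viewed, at most 14 in all, crops included, and the job is handed in when it is done.

Besides the shell and the picture viewer there is one more tool, called after "Call:" as name(argument=value, ...), one argument or row to a line, values as JSON. jog_arm: Moves the arm, as the interface text tells. Its arguments: {"type":"object","properties":{"deltas":{"type":"array","items":{"type":"array","items":{"type":"number"}}},"grip_force":{"type":"number"}},"required":["deltas"]}

```bash
mkdir -p pics; ls; python3 - <<'E'
from cell import state,cams,finder
import cv2,numpy as np
for n in("top","side"):
    c=cams.capture(n);cv2.imwrite(f"pics/{n}0.png",cv2.resize(c["image"][:,:,::-1],(800,600)))
    print(n,c["camera_matrix"].tolist(),np.round(c["world_to_cam"],4).tolist())
    for o in["ink_bottle","oil_stick","pen_case","tin","bottle_block","stick_rest","case_tray","tin_tray","gouache_pot"]:
        print(o,[(np.round(d["centre"]).tolist(),round(d["score"],2)) for d in finder.pinpoint(n,o)])
s=state();print(s["position"],s["ee_rot"],s["clock"])
E
```

```text
pics
top [[411.52979112599087, 0.0, 252.94238269456247], [0.0, 411.52979112599087, 193.9358153853012], [0.0, 0.0, 1.0]] [[-0.0101, -0.9998, -0.0178, -0.0485], [-0.9937, 0.012, -0.1118, 0.48], [0.112, 0.0165, -0.9936, 1.1344], [0.0, 0.0, 0.0, 1.0]]
ink_bottle [([291.0, 252.0], 0.78), ([266.0, 212.0], 0.72), ([142.0, 266.0], 0.69)]
oil_stick [([259.0, 168.0], 0.57)]
pen_case [([259.0, 172.0], 0.44)]
tin [([260.0, 174.0], 0.87), ([135.0, 219.0], 0.2)]
bottle_block [([137.0, 220.0], 0.72), ([266.0, 212.0], 0.72)]
stick_rest [([265.0, 125.0], 0.58)]
case_tray [([323.0, 143.0], 0.73)]
tin_tray []
gouache_pot [([350.0, 175.0], 0.75)]
side [[442.64991996679424, 0.0, 258.5039434376341], [0.0, 442.64991996679424, 192.82744920793337], [0.0, 0.0, 1.0]] [[-0.6428, 0.7659, -0.0168, 0.3626], [0.4131, 0.328, -0.8496, -0.1113], [-0.6451, -0.5531, -0.5272, 1.7735], [0.0, 0.0, 0.0, 1.0]]
ink_bottle [([264.0, 201.0], 0.85), ([268.0, 183.0], 0.68), ([376.0, 224.0], 0.67)]
oil_stick [([247.0, 206.0], 0.53)]
pen_case [([248.0, 213.0], 0.51), ([247.0, 221.0], 0.48)]
tin [([247.0, 220.0], 0.83)]
bottle_block [([367.0, 244.0], 0.73)]
stick_rest [([216.0, 237.0], 0.82)]
case_tray [([182.0, 210.0], 0.81)]
tin_tray [([201.0, 176.0], 0.7)]
gouache_pot [([192.0, 195.0], 0.72), ([266.0, 200.0], 0.67)]
[0.14906377 0.60700111 0.23133465] [1.20127039e-01 9.92758527e-01 2.82521007e-05 5.51804343e-06] 1.0
```

View pics/top0.png

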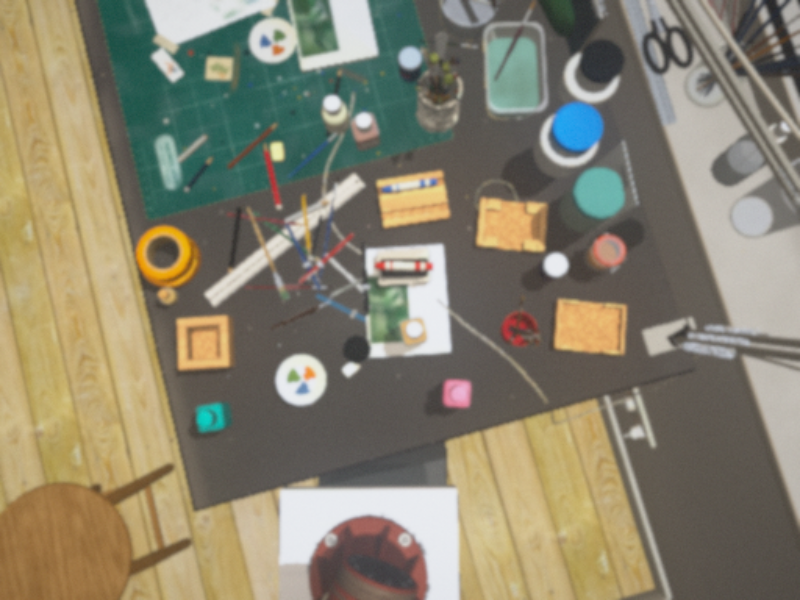

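View pics/side0.png

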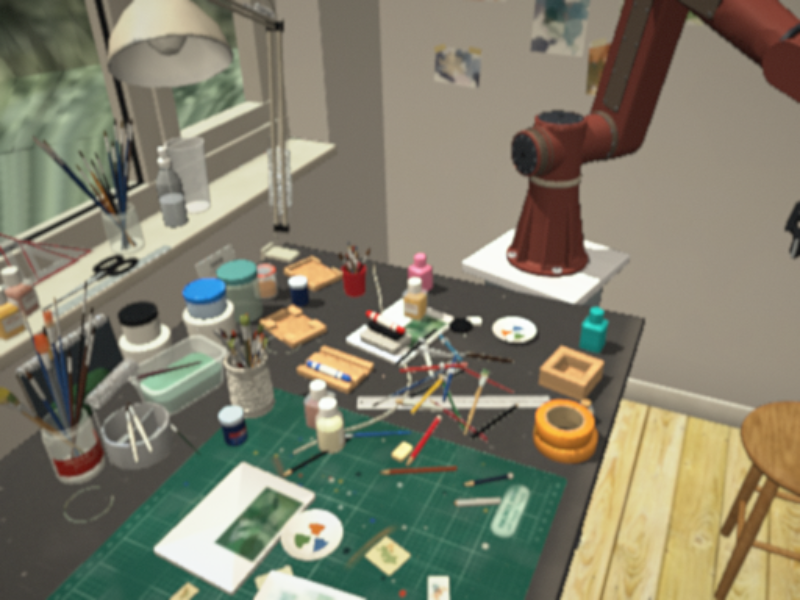

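The top view (800x600 px) shows the pile on the pad at (403,268) and the amber bottle at (413,330). The stick rest is at (412,200) with its empty groove nearer the robot, the narrow tray at (511,225), the wide tray at (590,327), the block at (204,343) and the gouache pot at (555,265).

What could be mistaken for the targets:
- **Ink bottle:** the pink one at (457,393) and the turquoise one at (210,417) are look-alikes, and there are cream and rose bottles on the mat at (333,108) and (364,127). I choose amber at (413,330).
- **Red stick:** the red pencils at (272,175) and (340,245), and the fixed blue stick at (412,186). I choose the stick on the pile at (403,266).

```bash
cat >h.py <<'E'
import numpy as np,cv2
from scipy.spatial.transform import Rotation as R
from cell import state,cams,finder
def cap(n):
    s=state();c=cams.capture(n);K=c["camera_matrix"]
    if n=="wrist":
        T=np.eye(4);T[:3,:3]=R.from_quat(s["ee_rot"]).as_matrix();T[:3,3]=s["position"];W=np.linalg.inv(T@c["hand_eye"])
    else: W=c["world_to_cam"]
    return c["image"],K,W
def at(K,W,px,z):
    d=W[:3,:3].T@np.linalg.solve(K,[px[0],px[1],1]);o=-W[:3,:3].T@W[:3,3]
    return o+d*(z-o[2])/d[2]
def proj(K,W,p):
    q=K@(W[:3,:3]@np.array(p)+W[:3,3]);return q[:2]/q[2]
def tri(A,pa,B,pb):
    P=[A[1]@A[2][:3],B[1]@B[2][:3]]
    X=cv2.triangulatePoints(P[0],P[1],np.float64(pa).reshape(2,1),np.float64(pb).reshape(2,1)).ravel();return X[:3]/X[3]
def go(p,psi=None):
    """report tool-axis move (cm, rad) to TCP p with tool-y heading psi (mod pi), tool down"""
    s=state();M=R.from_quat(s["ee_rot"]).as_matrix();P=np.array(s["position"])
    yaw=np.arctan2(M[1,1],M[0,1]);dz=0
    if psi is not None: dz=-((psi-yaw+np.pi/2)%np.pi-np.pi/2)
    print("pos",P.round(4),"yaw",yaw.round(3),"tilt",(M[:,2]).round(3),"q6",np.round(s["joint_positions"][5],2),"| turn z",round(dz,3),"shift before turn cm",(M.T@(np.array(p)-P)*100).round(2),
     "after turn",((M@R.from_rotvec([0,0,dz]).as_matrix()).T@(np.array(p)-P)*100).round(2))
E
python3 - <<'E'
from h import *
T=cap("top");S=cap("side")
B=lambda n,o:[(np.round(d["centre"],1).tolist(),round(d["score"],2)) for d in finder.pinpoint(n,o)]
zs=dict(ink_bottle=.009,oil_stick=.056,pen_case=.028,tin=.009,bottle_block=0,stick_rest=0,case_tray=0,tin_tray=0,gouache_pot=0)
for o,z in zs.items():
    for n,C in(("top",T),("side",S)):
        for c,s in B(n,o): print(o,n,s,at(C[1],C[2],c,z).round(3))
# rectified crop, 2000 px/m at z=0.02
def rect(C,x1,y1,w,h,z,s=1800):
    src=np.float32([proj(C[1],C[2],(x1-b/s,y1-a/s,z)) for a,b in((0,0),(w,0),(w,h),(0,h))])
    return cv2.warpPerspective(C[0],cv2.getPerspectiveTransform(src,np.float32([(0,0),(w,0),(w,h),(0,h)])),(w,h),flags=cv2.INTER_CUBIC)
cv2.imwrite("pics/rect.png",rect(T,.62,.02+.12,800,600,.014)[:,:,::-1])
E
```

```text
ink_bottle top 0.75 [ 0.434 -0.087  0.009]
ink_bottle top 0.72 [ 0.312 -0.156  0.009]
ink_bottle top 0.67 [0.29  0.266 0.009]
ink_bottle side 0.93 [0.291 0.281 0.009]
ink_bottle side 0.65 [ 0.414 -0.078  0.009]
ink_bottle side 0.53 [ 0.318 -0.153  0.009]
oil_stick top 0.53 [ 0.545 -0.069  0.056]
oil_stick side 0.63 [ 0.607 -0.013  0.056]
oil_stick side 0.44 [ 0.542 -0.055  0.056]
pen_case top 0.6 [ 0.539 -0.075  0.028]
pen_case side 0.57 [ 0.536 -0.065  0.028]
tin top 0.57 [ 0.555 -0.067  0.009]
tin side 0.67 [ 0.561 -0.049  0.009]
tin side 0.32 [ 0.557 -0.313  0.009]
bottle_block top 0.96 [0.413 0.285 0.   ]
bottle_block top 0.63 [ 0.448 -0.409  0.   ]
bottle_block side 0.93 [0.421 0.302 0.   ]
stick_rest top 0.83 [ 0.689 -0.087  0.   ]
stick_rest side 0.97 [ 0.678 -0.078  0.   ]
case_tray side 0.34 [ 0.54  -0.073  0.   ]
tin_tray side 0.89 [ 0.448 -0.398  0.   ]
gouache_pot top 0.63 [ 0.541 -0.341  0.   ]
gouache_pot top 0.3 [ 0.425 -0.091  0.   ]
gouache_pot side 0.76 [ 0.546 -0.319  0.   ]
```

View pics/rect.png

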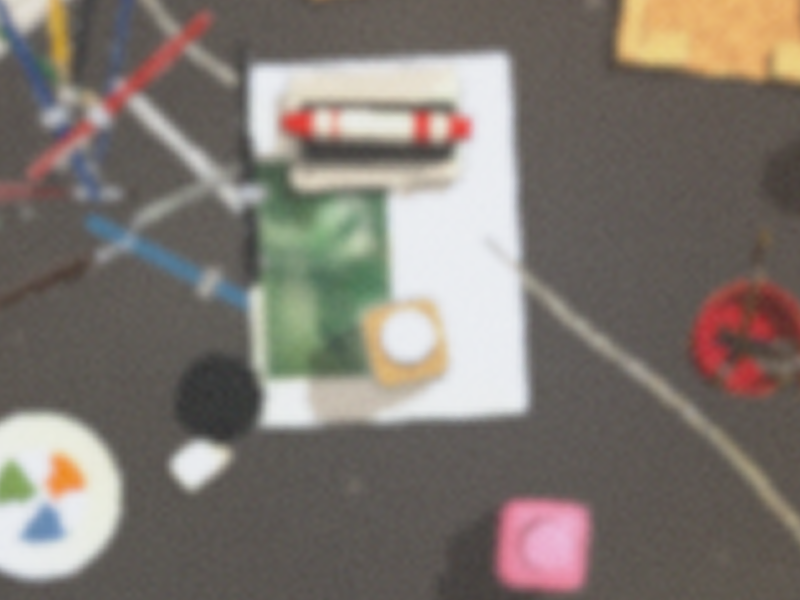

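The crop (1800 px/m) shows the red stick at (375,125) on the black case, which lies on the grey tin at (375,130). The amber bottle with the white cap is at (407,342), turned about 9°. Pink at (545,545) is not meant. I'll move the wrist over the pad.

Call:
jog_arm(
  deltas=[
    [0,0,0.08,-4.45,-0.8,-0.4,8.5],
    [0,0,0.08,-4.45,-0.8,-0.4,8.5],
    [0,0,0.08,-4.45,-0.8,-0.4,8.5],
    [0,0,0.08,-4.45,-0.8,-0.4,8.5],
    [0,0,0.08,-4.45,-0.8,-0.4,8.5],
    [0,0,0.08,-4.45,-0.8,-0.4,8.5],
    [0,0,0.08,-4.45,-0.8,-0.4,8.5],
    [0,0,0.08,-4.45,-0.8,-0.4,8.5],
    [0,0,0.08,-4.45,-0.8,-0.4,8.5],
    [0,0,0.08,-4.45,-0.8,-0.4,8.5],
    [0,0,0.08,-4.45,-0.8,-0.4,8.5],
    [0,0,0.08,-4.45,-0.8,-0.4,8.5],
  ],
)

```text
clock: 3.2
position: [0.491, 0.21, 0.2797]
ee_rot: [0.566, 0.824, 0.0, 0.0]
contact_force: [0.5, -0.5, 0.2]
gripper_width: 0.0847
grasp_force: 0.0
```

Call:
jog_arm(
  deltas=[
    [0,0,0.08,-4.45,-0.8,-0.4,8.5],
    [0,0,0.08,-4.45,-0.8,-0.4,8.5],
    [0,0,0.08,-4.45,-0.8,-0.4,8.5],
    [0,0,0.08,-4.45,-0.8,-0.4,8.5],
    [0,0,0,0,0,0,8.5],
    [0,0,0,0,0,0,8.5],
  ],
)

```text
clock: 3.8
position: [0.5033, 0.0312, 0.2956]
ee_rot: [0.69, 0.724, 0.0, 0.0]
contact_force: [-0.1, -0.6, 0.3]
gripper_width: 0.0855
grasp_force: 0.0
```

```bash
python3 - <<'E'
from h import *
I,K,W=cap("wrist");cv2.imwrite("pics/w1.png",cv2.resize(I[:,:,::-1],(800,600)))
print(np.linalg.inv(W)[:3].round(3).tolist())
for o,z in dict(ink_bottle=.009,oil_stick=.056,pen_case=.028,tin=.009).items():
    for d in finder.pinpoint("wrist",o): print(o,np.round(d["centre"]),round(d["score"],2),at(K,W,d["centre"],z).round(4))
go((.44,-.09,.3),.15)
E
```

```text
[[0.999, 0.046, 0.014, 0.5], [0.048, -0.964, -0.263, 0.097], [0.001, 0.263, -0.965, 0.439]]
ink_bottle [210. 230.] 0.72 [ 0.4286 -0.0836  0.009 ]
ink_bottle [280. 227.] 0.65 [ 0.544  -0.0729  0.009 ]
ink_bottle [280. 238.] 0.24 [ 0.5469 -0.0934  0.009 ]
oil_stick [284. 236.] 0.65 [ 0.5462 -0.0681  0.056 ]
pen_case [280. 226.] 0.69 [ 0.5435 -0.064   0.028 ]
pen_case [280. 232.] 0.66 [ 0.5427 -0.0752  0.028 ]
pen_case [315. 322.] 0.19 [ 0.6168 -0.2433  0.028 ]
tin [281. 226.] 0.7 [ 0.5457 -0.0712  0.009 ]
pos [0.503  0.0334 0.295 ] yaw 0.052 tilt [-0.  0. -1.] q6 -0.13 | turn z -0.098 shift before turn cm [-12.    -6.94  -0.5 ] after turn [-11.26  -8.08  -0.5 ]
```

View pics/w1.png

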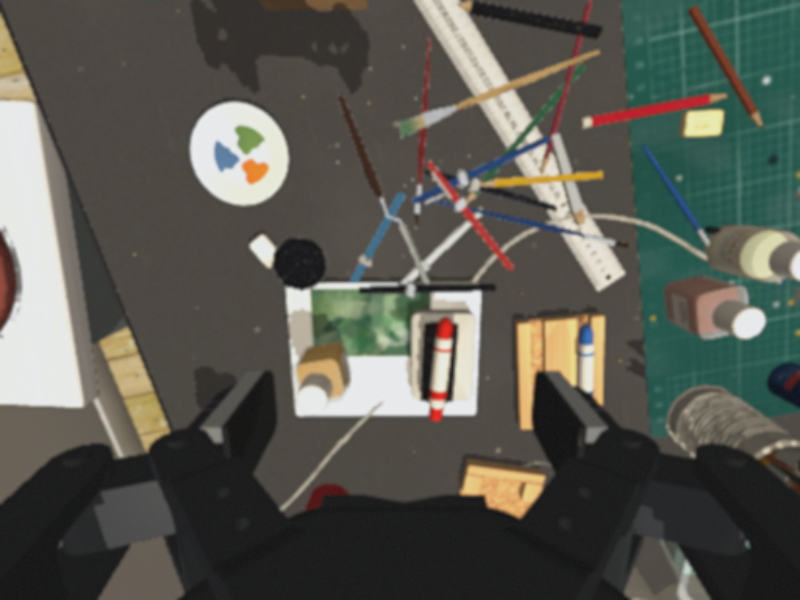

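The wrist view (800x600 px) shows the pile at (441,357), the bottle at (320,370), the stick rest at (561,372) with its empty groove at about (545,372), and the narrow tray at the bottom, (500,490). Next I'll rectify tiles to get poses.

```bash
cat >>h.py <<'E'
def tile(C,cx,cy,z,w=400,h=300,s=2500):
    """rectified: up=+x, right=-y, centre (cx,cy) at plane z, 10 mm ticks grid every 20mm"""
    c=[(0,0),(w,0),(w,h),(0,h)]
    src=np.float32([proj(C[1],C[2],(cx-(b-h/2)/s,cy-(a-w/2)/s,z)) for a,b in c])
    t=cv2.warpPerspective(C[0],cv2.getPerspectiveTransform(src,np.float32(c)),(w,h),flags=cv2.INTER_CUBIC)[:,:,::-1].copy()
    for k in range(-3,4):
        q=int(k*.02*s); 
        cv2.line(t,(w//2+q,0),(w//2+q,h),(0,255,255) if k else (255,0,255),1);cv2.line(t,(0,h//2+q),(w,h//2+q),(0,255,255) if k else (255,0,255),1)
    return t
def sheet(fn,ts): cv2.imwrite(fn,np.vstack([np.hstack(ts[:2]),np.hstack(ts[2:])]) if len(ts)==4 else np.hstack(ts))
E
python3 - <<'E'
from h import *
C=cap("wrist")
sheet("pics/s1.png",[tile(C,.545,-.07,.028),tile(C,.545,-.07,.056),tile(C,.43,-.085,.065),tile(C,.68,-.08,.014)])
E
```

```text
(no output)
```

View pics/s1.png

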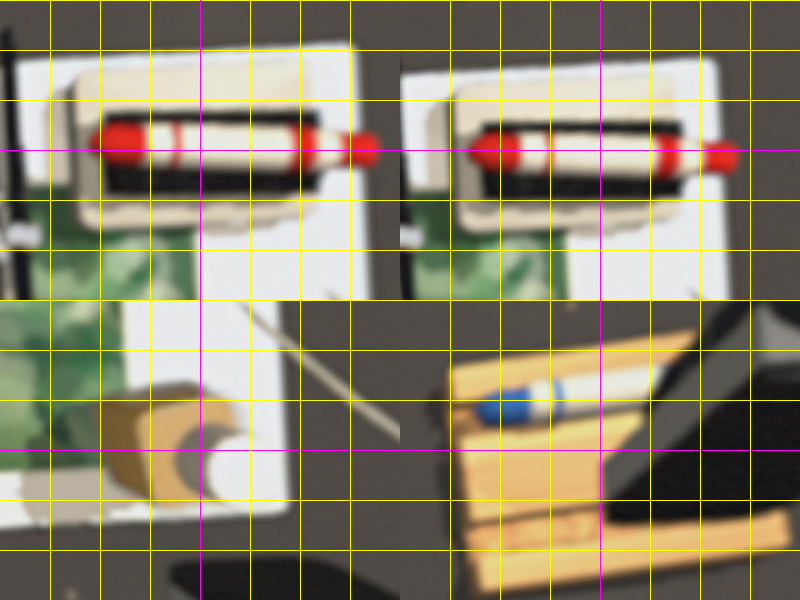

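Call:
jog_arm(
  deltas=[
    [0,0,0.078,0,0,0,4.0],
    [0,0,0,-2.07,0.866,3.5,4.0],
    [0,0,0,-2.07,0.866,3.5,4.0],
    [0,0,0,-2.07,0.866,3.5,4.0],
    [0,0,0,-2.07,0.866,3.5,4.0],
    [0,0,0,-2.07,0.866,3.5,4.0],
    [0,0,0,0,0,0,4.0],
    [0,0,0,0,0,0,4.0],
    [0,0,0,0,0,0,4.0],
  ],
)

```text
clock: 5.0
position: [0.5448, -0.0718, 0.1221]
ee_rot: [0.716, 0.698, 0.001, 0.001]
contact_force: [0.5, -0.0, 0.5]
gripper_width: 0.04
grasp_force: 0.0
```

```bash
python3 - <<'E'
from h import *
C=cap("wrist");sheet("pics/s2.png",[cv2.resize(C[0][:,:,::-1],(400,300)),tile(C,.5436,-.0714,.056)])
go((.5436,-.0714,.0525),-.026);print(state()["gripper_width"])
E
```

```text
pos [ 0.5451 -0.0719  0.1226] yaw -0.027 tilt [ 0.004 -0.001 -1.   ] q6 -0.23 | turn z -0.001 shift before turn cm [ 0.05 -0.18  7.01] after turn [ 0.05 -0.18  7.01]
0.039771550691765106
```

View pics/s2.png

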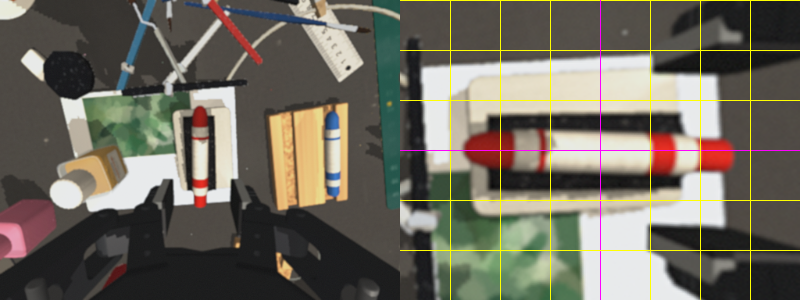

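The stick is centred under the fingers at tile pixel (599,152). I'll descend and grip gently.

Call:
jog_arm(
  deltas=[
    [0,0,0,0.05,-0.2,2.5,4.0],
    [0,0,0,0,0,2.5,4.0],
    [0,0,0,0,0,1.2,4.0],
    [0,0,0,0,0,0.8,4.0],
    [0,0,0,0,0,0,4.0],
    [0,0,0,0,0,0,2.5],
    [0,0,0,0,0,0,1.2],
    [0,0,0,0,0,0,1.0],
    [0,0,0,0,0,0,1.0],
    [0,0,0,0,0,0,1.0],
  ],
  grip_force=25,
)

```text
clock: 6.05
position: [0.5429, -0.0723, 0.0517]
ee_rot: [0.717, 0.697, 0.001, 0.001]
contact_force: [0.0, 0.7, 5.5]
gripper_width: 0.0147
grasp_force: 26.3
```

Call:
jog_arm(
  deltas=[
    [0,0,0,0,0,0,2.6],
    [0,0,0,0,0,0,2.6],
    [0,0,0,0,0,0.15,2.6],
    [0,0,0,0,0,0.15,2.6],
    [0,0,0,0,0,0,2.6],
  ],
)

```text
clock: 6.55
position: [0.5416, -0.072, 0.0471]
ee_rot: [0.717, 0.697, 0.0, -0.0]
contact_force: [-0.1, 0.1, 0.4]
gripper_width: 0.026
grasp_force: 0.2
```

```bash
python3 - <<'E'
from h import *
C=cap("wrist");sheet("pics/s3.png",[cv2.resize(C[0][100:340,150:400,::-1],(400,384)),cv2.resize(cap("side")[0][180:250,200:300,::-1],(400,384),interpolation=cv2.INTER_CUBIC)])
s=state();print(s["position"],s["contact_force"],s["gripper_width"])
E
```

```text
[ 0.54154945 -0.07201601  0.04714545] [-0.14798954  0.71812838  0.7595393 ] 0.02630467090882068
```

View pics/s3.png

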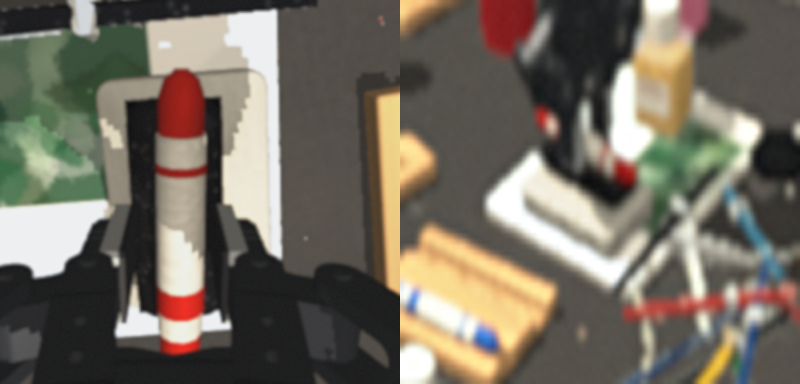

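Call:
jog_arm(
  deltas=[
    [0,0,0,0,0.1,-0.25,2.4],
    [0,0,0,0,0,0,2.0],
    [0,0,0,0,0,0,1.2],
    [0,0,0,0,0,0,1.0],
    [0,0,0,0,0,0,1.0],
    [0,0,0,0,0,0,1.0],
  ],
)

```text
clock: 7.25
position: [0.5427, -0.0721, 0.05]
ee_rot: [0.717, 0.697, 0.0, 0.0]
contact_force: [-0.1, 0.2, 2.0]
gripper_width: 0.0145
grasp_force: 25.8
```

Call:
jog_arm(
  deltas=[
    [0,0,0,0,0,-0.3,1.0],
    [0,0,0,0,0,-0.7,1.0],
    [0,0,0,0,0,0,1.0],
  ],
)

```text
clock: 7.55
position: [0.5434, -0.0723, 0.0608]
ee_rot: [0.717, 0.697, 0.0, 0.001]
contact_force: [0.3, 0.3, 0.2]
gripper_width: 0.0149
grasp_force: 25.6
```

```bash
python3 - <<'E'
from h import *
C=cap("wrist");T=cap("top")
sheet("pics/s4.png",[cv2.resize(C[0][100:340,150:400,::-1],(400,384)),cv2.resize(cap("side")[0][180:250,200:300,::-1],(400,384),interpolation=cv2.INTER_CUBIC)])
go((.6533,-.0906,.06),.15);print(state()["gripper_width"],state()["contact_force"])
E
```

```text
pos [ 0.5426 -0.072   0.0599] yaw -0.028 tilt [ 0. -0. -1.] q6 -0.23 | turn z -0.178 shift before turn cm [-1.550e+00  1.112e+01 -1.000e-02] after turn [-3.490e+00  1.067e+01 -1.000e-02]
0.014677904768233087 [ 0.75159123  0.44557823 -0.67954041]
```

View pics/s4.png

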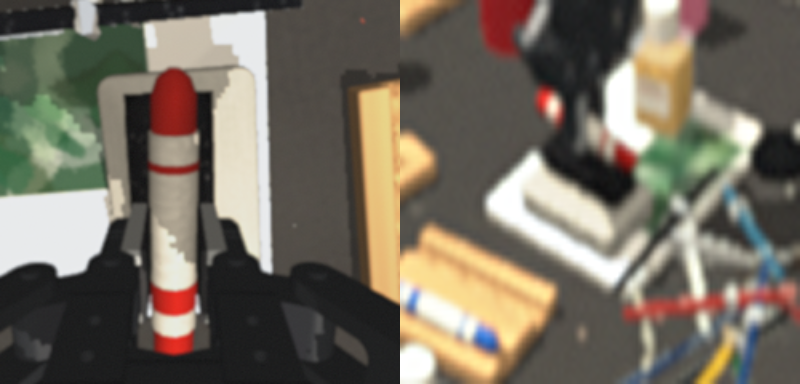

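The stick is lifted and held level. I'll carry it over the rest at safe height and check from there.

Call:
jog_arm(
  deltas=[
    [0,0,0,0,0,-3.0,1.0],
    [0,0,-0.089,0,0,-3.0,1.0],
    [0,0,-0.089,0,0,0,1.0],
    [0,0,0,-1.16,3.56,0,1.0],
    [0,0,0,-1.16,3.56,0,1.0],
    [0,0,0,-1.16,3.56,0,1.0],
    [0,0,0,0,0,0,1.0],
    [0,0,0,0,0,0,1.0],
    [0,0,0,0,0,0,1.0],
  ],
)

```text
clock: 8.6
position: [0.6519, -0.0901, 0.119]
ee_rot: [0.652, 0.758, -0.001, -0.001]
contact_force: [0.1, -0.7, -0.1]
gripper_width: 0.0151
grasp_force: 25.6
```

```bash
python3 - <<'E'
from h import *
C=cap("wrist")
sheet("pics/s5.png",[cv2.resize(C[0][:,:,::-1],(400,300)),tile(C,.6533,-.06,.014),tile(C,.54,-.07,.028),tile(C,.54,-.07,.048)])
go((.6533,-.0906,.06),.15);print(state()["gripper_width"],state()["contact_force"])
E
```

```text
pos [ 0.6519 -0.0901  0.1192] yaw 0.15 tilt [-0.002  0.    -1.   ] q6 -0.39 | turn z 0.0 shift before turn cm [-0.07  0.14  5.92] after turn [-0.07  0.14  5.92]
0.014898119292716385 [-0.51736869 -0.03625688 -0.61623206]
```

View pics/s5.png

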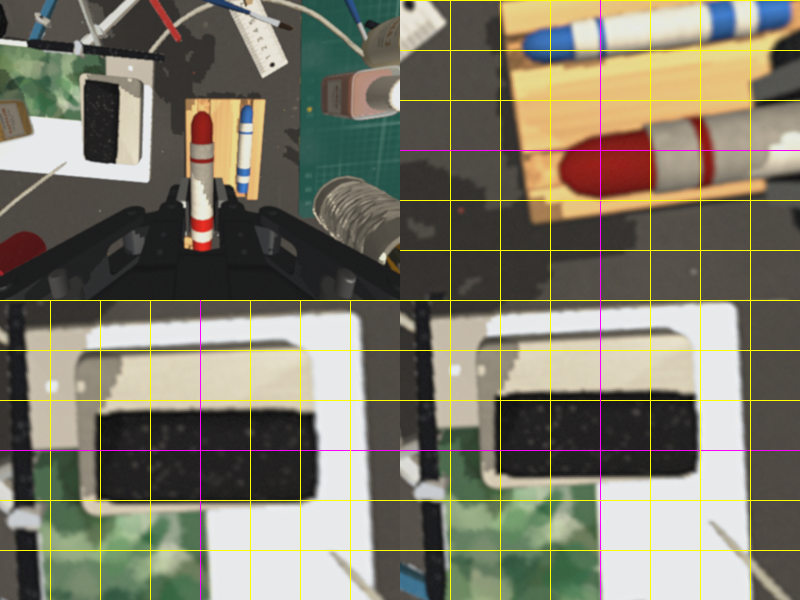

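The stick points along the groove: the rest's near corner is at tile pixel (530,222), yaw about 0.15. The groove centre comes out at (0.654,-0.0905), so I'll lower.

Call:
jog_arm(
  deltas=[
    [0,0,0,-0.07,0.2,3.0,1.0],
    [0,0,0,0,0,3.0,1.0],
    [0,0,0,0,0,2.5,1.0],
    [0,0,0,0,0,1.2,1.0],
    [0,0,0,0,0,0.5,1.0],
    [0,0,0,0,0,0,1.0],
    [0,0,0,0,0,0,1.0],
  ],
)

```text
clock: 9.35
position: [0.6567, -0.0911, 0.0195]
ee_rot: [0.652, 0.758, 0.001, 0.001]
contact_force: [0.8, -0.9, 0.7]
gripper_width: 0.015
grasp_force: 25.6
```

Call:
jog_arm(
  deltas=[
    [0,0,0,0,0,0.1,1.0],
    [0,0,0,0,0,0.1,1.0],
    [0,0,0,0,0,0,1.0],
  ],
)

```text
clock: 9.65
position: [0.6558, -0.091, 0.0164]
ee_rot: [0.652, 0.758, 0.0, 0.0]
contact_force: [0.2, -0.6, -0.4]
gripper_width: 0.0145
grasp_force: 25.6
```

```bash
python3 - <<'E'
from h import *
C=cap("wrist")
sheet("pics/s6.png",[cv2.resize(C[0][100:340,150:400,::-1],(400,384)),cv2.resize(cap("side")[0][180:250,170:270,::-1],(400,384),interpolation=cv2.INTER_CUBIC)])
go((.654,-.0905,.012),.15);print(state()["gripper_width"],state()["contact_force"])
E
```

```text
pos [ 0.6556 -0.0909  0.0161] yaw 0.15 tilt [ 0. -0. -1.] q6 -0.39 | turn z 0.0 shift before turn cm [ 0.06 -0.15  0.41] after turn [ 0.06 -0.15  0.41]
0.014861753370708433 [-1.4273291   0.28870736  0.39507807]
```

View pics/s6.png

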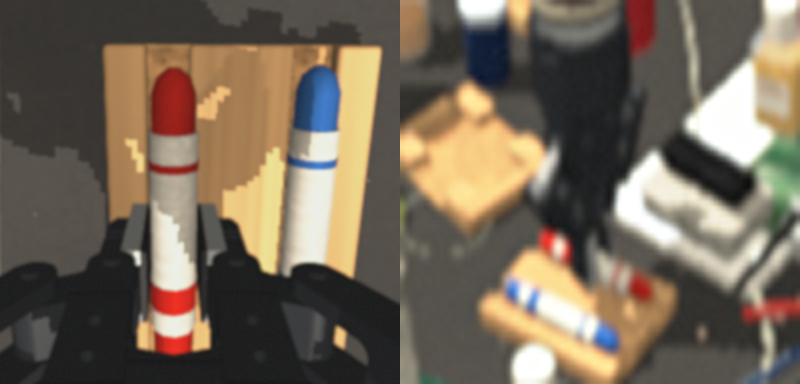

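The stick is just above the groove: the groove end is at columns 148–190 and the tip at 174. A small correction, then lower until contact.

Call:
jog_arm(
  deltas=[
    [0,0,0,0,-0.1,0.1,1.0],
    [0,0,0,0,0,0.1,1.0],
    [0,0,0,0,0,0.1,1.0],
    [0,0,0,0,0,0,1.0],
    [0,0,0,0,0,0,1.0],
  ],
)

```text
clock: 10.25
position: [0.6545, -0.0911, 0.0144]
ee_rot: [0.652, 0.758, -0.0, -0.0]
contact_force: [-3.6, 0.5, 8.0]
gripper_width: 0.0147
grasp_force: 30.2
```

Call:
jog_arm(
  deltas=[
    [0,0,0,0,-0.1,0,1.0],
    [0,0,0,0,0,0,1.7],
    [0,0,0,0,0,0,2.2],
    [0,0,0,0,0,0,2.8],
    [0,0,0,0,0,0,2.8],
    [0,0,0,0,0,-1.0,2.8],
    [0,0,0,0,0,-3.0,3.0],
    [0,0,0,0,0,-4.0,3.5],
    [0,0,0,0,0,-4.0,5.0],
    [0,0,0,0,0,0,5.0],
    [0,0,0,0,0,0,5.0],
  ],
)

```text
clock: 11.35
position: [0.6532, -0.0914, 0.1337]
ee_rot: [0.652, 0.758, -0.0, 0.0]
contact_force: [-0.4, 0.8, -0.1]
gripper_width: 0.05
grasp_force: 0.0
```

```bash
python3 - <<'E'
from h import *
C=cap("wrist");t=tile(C,.6533,-.06,.018)
sheet("pics/s7.png",[t,tile(C,.54,-.07,.042)])
# red stick: red/white pixels extents -> min-area rect of red+wrapper
hsv=cv2.cvtColor(C[0],cv2.COLOR_RGB2HSV);m=((hsv[...,0]<6)|(hsv[...,0]>174))&(hsv[...,1]>150)&(hsv[...,2]>60)
n,l,st,ce=cv2.connectedComponentsWithStats(m.astype(np.uint8))
for i in range(1,n):
    if st[i,4]>60: print(st[i].tolist(),at(C[1],C[2],ce[i],.018).round(4))
go((.543,-.069,.1),.015)
E
```

```text
[190, 0, 42, 55, 465] [0.5929 0.0432 0.018 ]
[253, 133, 13, 21, 246] [ 0.6469 -0.047   0.018 ]
[252, 210, 14, 8, 109] [ 0.6568 -0.1147  0.018 ]
[253, 227, 12, 12, 125] [ 0.6598 -0.1349  0.018 ]
[0, 288, 63, 51, 1797] [ 0.4223 -0.2637  0.018 ]
pos [ 0.6519 -0.0911  0.1317] yaw 0.15 tilt [-0.003  0.    -1.   ] q6 -0.39 | turn z 0.135 shift before turn cm [  3.81 -10.43   3.21] after turn [  2.37 -10.85   3.21]
```

View pics/s7.png

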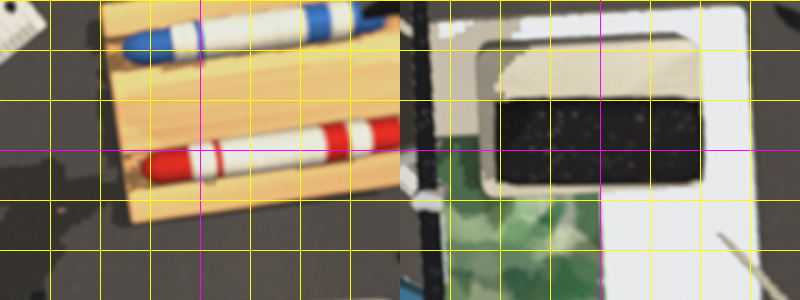

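The red stick is seated in the groove: tip at (142,167), parallel to the blue one and about 8 mm in from the edge, as intended. The pen case is at (0.543,-0.0696), yaw about 0.015. Next, the case.

Call:
jog_arm(
  deltas=[
    [0,0,0.135,0,0,0,4.4],
    [0,0,0,0.8,-3.6,1.0,4.4],
    [0,0,0,0.8,-3.6,1.0,4.4],
    [0,0,0,0.8,-3.65,1.2,4.4],
    [0,0,0,0,0,2.5,4.4],
    [0,0,0,0,0,2.0,4.4],
    [0,0,0,0,0,1.2,4.4],
    [0,0,0,0,0,0.4,4.4],
    [0,0,0,0,0,0,4.4],
    [0,0,0,0,0,0,4.4],
  ],
)

```text
clock: 12.4
position: [0.5454, -0.069, 0.0403]
ee_rot: [0.702, 0.712, 0.0, 0.0]
contact_force: [0.1, 0.2, 1.0]
gripper_width: 0.0442
grasp_force: 0.0
```

```bash
python3 - <<'E'
from h import *
go((.543,-.0696,.03),.015);s=state();print(s["gripper_width"],s["contact_force"])
E
```

```text
pos [ 0.5454 -0.069   0.0403] yaw 0.015 tilt [ 0.001 -0.    -1.   ] q6 -0.27 | turn z -0.0 shift before turn cm [-0.05 -0.24  1.03] after turn [-0.05 -0.24  1.03]
0.04421954591076807 [0.05949978 0.15383639 1.02351371]
```

Call:
jog_arm(
  deltas=[
    [0,0,0,-0.05,-0.24,0.4,4.4],
    [0,0,0,0,0,0.4,4.4],
    [0,0,0,0,0,0.2,4.4],
    [0,0,0,0,0,0,4.4],
    [0,0,0,0,0,0,4.4],
  ],
)

```text
clock: 12.9
position: [0.5422, -0.0693, 0.0298]
ee_rot: [0.702, 0.712, -0.0, -0.0]
contact_force: [0.2, -0.1, 0.2]
gripper_width: 0.0439
grasp_force: 0.0
```

Call:
jog_arm(
  deltas=[
    [0,0,0,0,0,0.1,4.4],
    [0,0,0,0,0,0.1,4.4],
    [0,0,0,0,0,0,4.4],
  ],
)

```text
clock: 13.2
position: [0.5421, -0.0693, 0.0277]
ee_rot: [0.702, 0.712, -0.0, -0.0]
contact_force: [-0.0, -0.1, 0.2]
gripper_width: 0.0439
grasp_force: 0.0
```

Call:
jog_arm(
  deltas=[
    [0,0,0,0,0,0,3.6],
    [0,0,0,0,0,0,3.0],
    [0,0,0,0,0,0,2.8],
    [0,0,0,0,0,0,2.8],
    [0,0,0,0,0,0,2.8],
  ],
  grip_force=35,
)

```text
clock: 13.7
position: [0.5425, -0.0694, 0.028]
ee_rot: [0.702, 0.712, 0.0, 0.0]
contact_force: [0.6, -0.8, 1.6]
gripper_width: 0.0323
grasp_force: 35.0
```

Call:
jog_arm(
  deltas=[
    [0,0,0,0,0,-0.5,2.8],
    [0,0,0,0,0,-1.5,2.8],
    [0,0,0,0,0,-3.0,2.8],
    [0,0,0,0,0,-4.0,2.8],
    [0,0,0,0,0,-4.0,2.8],
    [0,0,0,0,0,0,2.8],
    [0,0,0,0,0,0,2.8],
  ],
)

```text
clock: 14.4
position: [0.5434, -0.0696, 0.1602]
ee_rot: [0.702, 0.712, 0.001, 0.002]
contact_force: [-0.6, -0.2, -1.1]
gripper_width: 0.0326
grasp_force: 35.0
```

```bash
python3 - <<'E'
from h import *
T=cap("top");S=cap("side");C=cap("wrist")
for n,c in(("top",T),("side",S),("wrist",C)):
  for o in("case_tray","tin_tray","tin","pen_case"):
    for d in finder.pinpoint(n,o): print(n,o,round(d["score"],2),at(c[1],c[2],d["centre"],0.009 if o=="tin" else 0).round(3))
sheet("pics/s8.png",[tile(C,.545,-.07,.028),tile(T,.545,-.07,.028),tile(T,.615,-.26,.014),tile(T,.45,-.405,.014)])
go((.6,-.25,.14),.1);s=state();print(s["gripper_width"],s["contact_force"])
E
```

```text
top case_tray 0.62 [ 0.617 -0.258  0.   ]
top tin_tray 0.72 [ 0.443 -0.4    0.   ]
top tin 0.67 [ 0.54  -0.067  0.009]
top pen_case 0.4 [ 0.565 -0.072  0.   ]
top pen_case 0.21 [ 0.626 -0.262  0.   ]
side tin_tray 0.78 [ 0.419 -0.424  0.   ]
side tin 0.74 [ 0.638 -0.267  0.009]
side tin 0.73 [ 0.541 -0.056  0.009]
side pen_case 0.59 [ 0.319 -0.247  0.   ]
wrist tin 0.93 [ 0.545 -0.066  0.009]
wrist pen_case 0.58 [ 0.539 -0.147  0.   ]
pos [ 0.5423 -0.0694  0.1578] yaw 0.015 tilt [-0.  0. -1.] q6 -0.27 | turn z -0.085 shift before turn cm [-18.15   5.5    1.78] after turn [-18.55   3.94   1.78]
0.032336323163357585 [-0.28175229  0.37092784 -1.63937196]
```

View pics/s8.png

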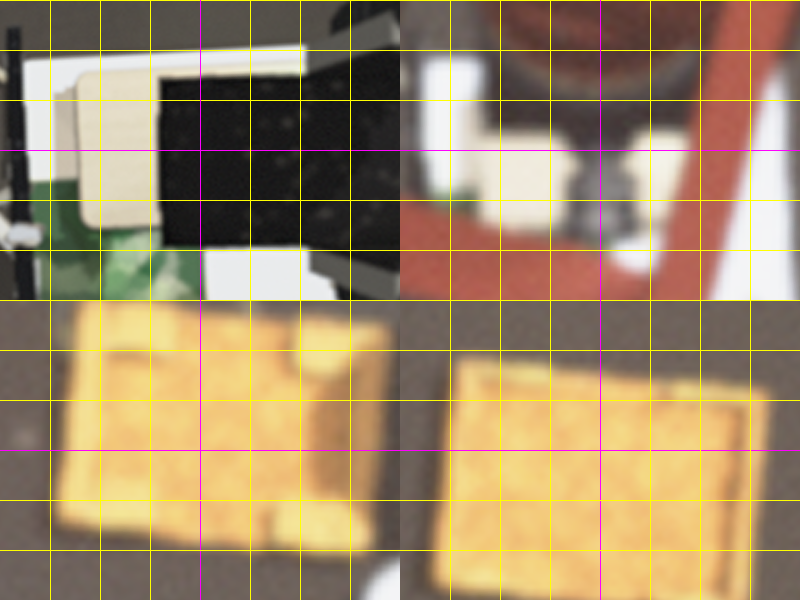

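The case is held and the tin is exposed; its left edge is at column 78, so the centre is at about (0.548,-0.070), yaw 0.048. Tray corners in the tiles put the narrow tray's centre at (0.625,-0.270), psi -0.095, and the wide tray's at (0.435,-0.405), psi -0.105.

```bash
python3 - <<'E'
from h import *
T=cap("top");S=cap("side")
print("teal lid",tri(T,(384,121.6),S,(152.6,174)).round(3))
print("case tray side check",[at(S[1],S[2],d["centre"],0).round(3) for d in finder.pinpoint("side","case_tray")])
go((.625,-.2697,.14),-.095)
E
```

```text
teal lid [ 0.655 -0.401  0.11 ]
case tray side check [array([ 0.63 , -0.278,  0.   ])]
pos [ 0.5423 -0.0694  0.1579] yaw 0.015 tilt [ 0. -0. -1.] q6 -0.27 | turn z 0.11 shift before turn cm [-20.16   7.97   1.79] after turn [-19.16  10.14   1.79]
```

Call:
jog_arm(
  deltas=[
    [0,0,0.11,0,0,0,2.8],
    [0,0,0,-3.83,2.03,0,2.8],
    [0,0,0,-3.83,2.03,0,2.8],
    [0,0,0,-3.83,2.03,0,2.8],
    [0,0,0,-3.83,2.03,0,2.8],
    [0,0,0,-3.83,2.03,0,2.8],
    [0,0,0,0,0,0,2.8],
    [0,0,0,0,0,0,2.8],
    [0,0,0,0,0,0,2.8],
  ],
)

```text
clock: 16.2
position: [0.6246, -0.2685, 0.1573]
ee_rot: [0.74, 0.673, -0.0, -0.001]
contact_force: [0.6, -0.0, -0.2]
gripper_width: 0.0322
grasp_force: 35.1
```

```bash
python3 - <<'E'
from h import *
C=cap("wrist")
sheet("pics/s9.png",[tile(C,.625,-.25,.014),tile(C,.625,-.25,.040),tile(C,.435,-.405,.014),tile(C,.43,-.085,.065)])
go((.625,-.2697,.14),-.095)
E
```

```text
pos [ 0.6246 -0.2682  0.1575] yaw -0.094 tilt [-0.001  0.001 -1.   ] q6 -0.41 | turn z 0.001 shift before turn cm [-0.15  0.06  1.75] after turn [-0.15  0.06  1.75]
```

View pics/s9.png

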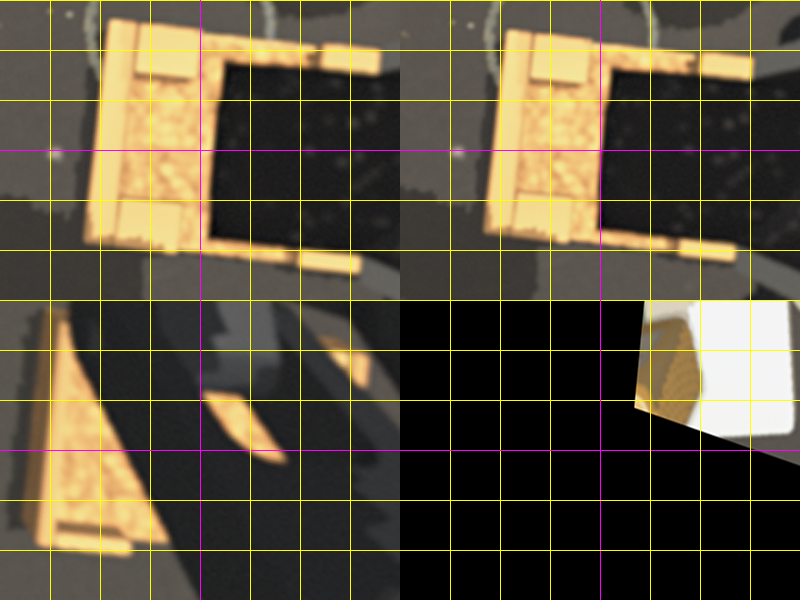

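The narrow tray's left end runs (110,20)–(85,240), giving centre (0.626,-0.2706), psi -0.113. That agrees within 1 mm, so I'll lower the case.

Call:
jog_arm(
  deltas=[
    [0,0,0.018,-0.23,0.15,3.5,2.8],
    [0,0,0,0,0,3.5,2.8],
    [0,0,0,0,0,3.5,2.8],
    [0,0,0,0,0,2.5,2.8],
    [0,0,0,0,0,1.3,2.8],
    [0,0,0,0,0,0.4,2.8],
    [0,0,0,0,0,0,2.8],
    [0,0,0,0,0,0,2.8],
    [0,0,0,0,0,0,2.8],
  ],
)

```text
clock: 17.15
position: [0.6279, -0.2728, 0.0131]
ee_rot: [0.746, 0.666, 0.001, 0.002]
contact_force: [-0.1, -1.0, -0.9]
gripper_width: 0.0321
grasp_force: 35.1
```

Call:
jog_arm(
  deltas=[
    [0,0,0,0,0,0.1,2.8],
    [0,0,0,0,0,0.1,2.8],
    [0,0,0,0,0,0,2.8],
    [0,0,0,0,0,0,2.8],
  ],
)

```text
clock: 17.55
position: [0.6263, -0.272, 0.0087]
ee_rot: [0.746, 0.666, -0.0, -0.0]
contact_force: [-0.3, -1.2, -0.4]
gripper_width: 0.0325
grasp_force: 35.1
```

```bash
python3 - <<'E'
from h import *
go((.6259,-.2706,.0065),-.113);s=state();print(s["contact_force"])
E
```

```text
pos [ 0.6263 -0.272   0.0087] yaw -0.113 tilt [-0.  0. -1.] q6 -0.4 | turn z -0.0 shift before turn cm [ 0.14 -0.05  0.22] after turn [ 0.14 -0.05  0.22]
[-0.29117689 -1.21857932 -0.38547129]
```

Call:
jog_arm(
  deltas=[
    [0,0,0,0.1,0,0.1,2.8],
    [0,0,0,0,0,0.1,2.8],
    [0,0,0,0,0,0,2.8],
    [0,0,0,0,0,0,2.8],
  ],
)

```text
clock: 17.95
position: [0.6264, -0.271, 0.0066]
ee_rot: [0.746, 0.666, -0.0, -0.0]
contact_force: [1.0, 0.2, -0.7]
gripper_width: 0.0323
grasp_force: 35.1
```

Call:
jog_arm(
  deltas=[
    [0,0,0,0,0,0.1,2.8],
    [0,0,0,0,0,0,2.8],
    [0,0,0,0,0,0,3.4],
    [0,0,0,0,0,0,4.2],
    [0,0,0,0,0,0,5.0],
    [0,0,0,0,0,0,5.0],
  ],
)

```text
clock: 18.55
position: [0.6266, -0.2711, 0.0059]
ee_rot: [0.746, 0.666, 0.0, 0.0]
contact_force: [0.5, 0.2, 0.3]
gripper_width: 0.0499
grasp_force: 0.0
```

Call:
jog_arm(
  deltas=[
    [0,0,0,0,0,-1,5.0],
    [0,0,0,0,0,-3,5.0],
    [0,0,0,0,0,-4,5.0],
    [0,0,0,0,0,-4,5.0],
    [0,0,0,0,0,-3,5.0],
    [0,0,0,0,0,0,5.0],
    [0,0,0,0,0,0,5.0],
  ],
)

```text
clock: 19.25
position: [0.6273, -0.2715, 0.1577]
ee_rot: [0.746, 0.666, 0.001, 0.001]
contact_force: [-0.4, -0.5, -0.7]
gripper_width: 0.0497
grasp_force: 0.0
```

```bash
python3 - <<'E'
from h import *
C=cap("wrist")
# visible left part of the case in the tray: dark mask in rectified tile -> row centre
t=tile(C,.625,-.25,.02);cv2.imwrite("pics/c.png",t)
g=t.max(2)<60
for col in(160,170,180,190,210,230): 
    r=np.where(g[60:230,col])[0]+60
    print(col,(r.min(),r.max(),len(r)) if len(r) else None)
for r in(130,150): c=np.where(g[r,100:])[0]+100; print("row",r,c[:1])
go((.5478,-.0704,.12),.048)
E
```

```text
160 (np.int64(99), np.int64(175), 75)
170 (np.int64(101), np.int64(176), 75)
180 (np.int64(101), np.int64(176), 75)
190 (np.int64(102), np.int64(178), 76)
210 (np.int64(104), np.int64(180), 68)
230 (np.int64(107), np.int64(182), 75)
row 130 [152]
row 150 []
pos [ 0.626  -0.2708  0.1555] yaw -0.113 tilt [-0.001  0.    -1.   ] q6 -0.4 | turn z -0.161 shift before turn cm [ 19.03 -10.03   3.56] after turn [20.39 -6.85  3.56]
```

The case sits centred and parallel in the narrow tray: centre about (0.626,-0.272), slope 0.107. Next, the tin.

Call:
jog_arm(
  deltas=[
    [0,0,-0.08,0,0,0,7.8],
    [0,0,-0.081,0,0,0,7.8],
    [0,0,0,4.08,-1.37,0.5,7.8],
    [0,0,0,4.08,-1.37,0.5,7.8],
    [0,0,0,4.08,-1.37,0.5,7.8],
    [0,0,0,4.08,-1.37,0.5,7.8],
    [0,0,0,4.08,-1.37,0.5,7.8],
    [0,0,0,0,0,0,7.8],
    [0,0,0,0,0,0,7.8],
    [0,0,0,0,0,0,7.8],
  ],
)

```text
clock: 20.3
position: [0.5482, -0.0712, 0.13]
ee_rot: [0.69, 0.724, -0.0, -0.0]
contact_force: [1.3, -0.6, -0.3]
gripper_width: 0.0781
grasp_force: 0.0
```

```bash
python3 - <<'E'
from h import *
C=cap("wrist")
t=tile(C,.5478,-.04,.028);cv2.imwrite("pics/c2.png",t)
# tin edges along columns: print row profile of mean colour at some columns
for col in(150,180,210):
    p=t[:,col-4:col+5].astype(float).mean(1); print(col,[(r,*p[r].astype(int)) for r in range(40,260,6)])
for d in finder.spot_in("wrist","tin"): print(d)
for d in finder.pinpoint("wrist","tin"): print(at(C[1],C[2],d["centre"],.009).round(4),d["score"])
go((.5478,-.0704,.03),.048)
E
```

```text
150 [(40, np.int64(62), np.int64(95), np.int64(99)), (46, np.int64(61), np.int64(94), np.int64(99)), (52, np.int64(62), np.int64(95), np.int64(100)), (58, np.int64(59), np.int64(93), np.int64(98)), (64, np.int64(146), np.int64(179), np.int64(178)), (70, np.int64(210), np.int64(237), np.int64(235)), (76, np.int64(209), np.int64(236), np.int64(234)), (82, np.int64(200), np.int64(228), np.int64(227)), (88, np.int64(183), np.int64(218), np.int64(220)), (94, np.int64(143), np.int64(188), np.int64(197)), (100, np.int64(0), np.int64(255), np.int64(255)), (106, np.int64(139), np.int64(184), np.int64(192)), (112, np.int64(139), np.int64(184), np.int64(192)), (118, np.int64(140), np.int64(185), np.int64(193)), (124, np.int64(138), np.int64(182), np.int64(191)), (130, np.int64(138), np.int64(182), np.int64(190)), (136, np.int64(139), np.int64(183), np.int64(192)), (142, np.int64(140), np.int64(184), np.int64(193)), (148, np.int64(141), np.int64(184), np.int64(193)), (154, np.int64(141), np.int64(184), np.int64(193)), (160, np.int64(141), np.int64(185), np.int64(194)), (166, np.int64(141), np.in
[... 4110 characters left out ...]
, np.int64(184), np.int64(208), np.int64(217)), (214, np.int64(181), np.int64(204), np.int64(215)), (220, np.int64(181), np.int64(204), np.int64(214)), (226, np.int64(179), np.int64(202), np.int64(213)), (232, np.int64(134), np.int64(153), np.int64(159)), (238, np.int64(93), np.int64(115), np.int64(97)), (244, np.int64(151), np.int64(181), np.int64(163)), (250, np.int64(0), np.int64(255), np.int64(255)), (256, np.int64(157), np.int64(192), np.int64(169))]
{'extent': [257.6, 188.6, 75.5, 100.4], 'score': 0.76}
[ 0.5447 -0.0694  0.009 ] 0.96
pos [ 0.5489 -0.0718  0.1308] yaw 0.046 tilt [ 0. -0. -1.] q6 -0.3 | turn z -0.002 shift before turn cm [ 0.14 -0.1  10.08] after turn [ 0.14 -0.1  10.08]
```

View pics/c2.png

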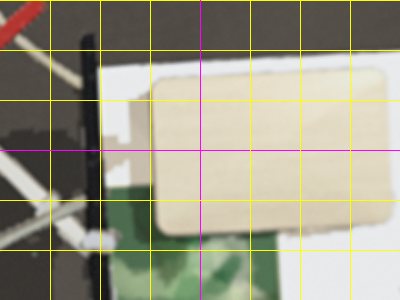

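The tin is centred at tile pixel (272,151), i.e. (0.5476,-0.0688), psi 0.048. I'll descend.

Call:
jog_arm(
  deltas=[
    [0,0,0,0.3,-0.1,3.0,7.8],
    [0,0,0,0,0,3.5,7.8],
    [0,0,0,0,0,2.5,7.8],
    [0,0,0,0,0,1.5,7.8],
    [0,0,0,0,0,0.8,7.8],
    [0,0,0,0,0,0.4,7.8],
    [0,0,0,0,0,0,7.8],
    [0,0,0,0,0,0,7.8],
  ],
)

```text
clock: 21.25
position: [0.5484, -0.068, 0.0151]
ee_rot: [0.69, 0.724, 0.001, 0.001]
contact_force: [0.9, -0.3, -0.5]
gripper_width: 0.0779
grasp_force: 0.0
```

Call:
jog_arm(
  deltas=[
    [0,0,0,0,0,0.2,7.4],
    [0,0,0,0,0,0.1,7.2],
    [0,0,0,0,0,0,7.2],
    [0,0,0,0,0,0,7.2],
  ],
)

```text
clock: 21.65
position: [0.5472, -0.0676, 0.011]
ee_rot: [0.69, 0.724, 0.0, 0.0]
contact_force: [0.1, -0.0, 0.3]
gripper_width: 0.0721
grasp_force: 0.0
```

```bash
python3 - <<'E'
from h import *
go((.5476,-.0688,.008),.048);s=state();print(s["gripper_width"],s["contact_force"])
E
```

```text
pos [ 0.5472 -0.0676  0.011 ] yaw 0.048 tilt [ 0. -0. -1.] q6 -0.3 | turn z 0.0 shift before turn cm [-0.12  0.03  0.3 ] after turn [-0.12  0.03  0.3 ]
0.07212113953630885 [ 0.1131868  -0.02296631  0.28111728]
```

Call:
jog_arm(
  deltas=[
    [0,0,0,-0.1,0,0.15,7.2],
    [0,0,0,0,0,0.15,7.2],
    [0,0,0,0,0,0,6.7],
    [0,0,0,0,0,0,6.2],
    [0,0,0,0,0,0,5.8],
    [0,0,0,0,0,0,5.8],
    [0,0,0,0,0,0,5.8],
  ],
  grip_force=40,
)

```text
clock: 22.35
position: [0.5474, -0.0687, 0.0079]
ee_rot: [0.69, 0.724, 0.0, 0.0]
contact_force: [-0.2, 0.5, 0.2]
gripper_width: 0.0625
grasp_force: 47.0
```

Call:
jog_arm(
  deltas=[
    [0,0,0,0,0,-0.5,5.8],
    [0,0,0,0,0,-1.5,5.8],
    [0,0,0,0,0,-4.0,5.8],
    [0,0,0,0,0,-4.0,5.8],
    [0,0,0,0,0,-4.0,5.8],
    [0,0,0,0,0,0,5.8],
    [0,0,0,0,0,0,5.8],
    [0,0,0,0,0,0,5.8],
  ],
)

```text
clock: 23.15
position: [0.5461, -0.0683, 0.147]
ee_rot: [0.69, 0.724, -0.001, -0.001]
contact_force: [-0.8, -0.2, -0.4]
gripper_width: 0.0625
grasp_force: 46.9
```

```bash
python3 - <<'E'
from h import *
go((.4354,-.405,.15),-.105);s=state();print(s["gripper_width"],s["contact_force"])
E
```

```text
pos [ 0.5461 -0.0683  0.147 ] yaw 0.048 tilt [-0.002  0.001 -1.   ] q6 -0.3 | turn z 0.153 shift before turn cm [-33.1  -12.67  -0.3 ] after turn [-34.64  -7.48  -0.3 ]
0.06252624919079583 [-0.7621946  -0.16529609 -0.37025655]
```

Tin held. I'll go over at height to clear the brush pot.

Call:
jog_arm(
  deltas=[
    [0,0,0.077,0,0,-4.0,5.8],
    [0,0,0.076,0,0,-4.0,5.8],
    [0,0,0,-4.33,-0.935,0,5.8],
    [0,0,0,-4.33,-0.935,0,5.8],
    [0,0,0,-4.33,-0.935,0,5.8],
    [0,0,0,-4.33,-0.935,0,5.8],
    [0,0,0,-4.33,-0.935,0,5.8],
    [0,0,0,-4.33,-0.935,0,5.8],
    [0,0,0,-4.33,-0.935,0,5.8],
    [0,0,0,-4.33,-0.935,0,5.8],
    [0,0,0,0,0,0,5.8],
    [0,0,0,0,0,0,5.8],
  ],
)

```text
clock: 24.35
position: [0.4351, -0.405, 0.2252]
ee_rot: [0.744, 0.668, 0.0, -0.003]
contact_force: [-0.5, 0.2, -0.8]
gripper_width: 0.0626
grasp_force: 46.9
```

Call:
jog_arm(
  deltas=[
    [0,0,0,0,0,3,5.8],
    [0,0,0,0,0,3,5.8],
    [0,0,0,0,0,3,5.8],
    [0,0,0,0,0,0,5.8],
    [0,0,0,0,0,0,5.8],
  ],
)

```text
clock: 24.85
position: [0.4364, -0.4033, 0.1368]
ee_rot: [0.743, 0.67, 0.0, -0.002]
contact_force: [0.4, -0.6, 0.6]
gripper_width: 0.0625
grasp_force: 46.8
```

```bash
cat >>h.py <<'E'
def edges(C,cx,cy,psi,z,hx,hy,rng=.012):
    """rectified about a pose; grey gradient profile"""
    pass
E
python3 - <<'E'
from h import *
C=cap("wrist")
# wood mask (bright, orange) in rectified plane z=.014, big tile, fit left end / sides of wide tray
s=2500;w,h=500,400;cx,cy=.4354,-.37
c=[(0,0),(w,0),(w,h),(0,h)]
src=np.float32([proj(C[1],C[2],(cx-(b-h/2)/s,cy-(a-w/2)/s,.014)) for a,b in c])
t=cv2.warpPerspective(C[0],cv2.getPerspectiveTransform(src,np.float32(c)),(w,h))
cv2.imwrite("pics/t.png",t[:,:,::-1])
hsv=cv2.cvtColor(t,cv2.COLOR_RGB2HSV);m=((hsv[...,0]>8)&(hsv[...,0]<28)&(hsv[...,1]>70)&(hsv[...,2]>90)).astype(np.uint8)
m=cv2.morphologyEx(m,cv2.MORPH_OPEN,np.ones((5,5)))
n,l,st,ce=cv2.connectedComponentsWithStats(m);print([x.tolist() for x in st[1:] if x[4]>300])
for r in range(60,360,25):
    q=np.where(m[r])[0];print("row",r,q[:1],q[-1:])
for cc in range(80,500,40):
    q=np.where(m[:,cc])[0];print("col",cc,q[:1],q[-1:])
go((.4354,-.405,.01),-.105);s=state();print(s["gripper_width"],s["contact_force"])
E
```

```text
[[172, 71, 102, 235, 18246]]
row 60 [] []
row 85 [193] [273]
row 110 [191] [271]
row 135 [188] [268]
row 160 [185] [265]
row 185 [182] [263]
row 210 [180] [259]
row 235 [178] [256]
row 260 [175] [253]
row 285 [172] [251]
row 310 [] []
row 335 [0] [2]
col 80 [] []
col 120 [] []
col 160 [] []
col 200 [71] [301]
col 240 [75] [305]
col 280 [] []
col 320 [] []
col 360 [] []
col 400 [] []
col 440 [] []
col 480 [] []
pos [ 0.4373 -0.4047  0.1386] yaw -0.104 tilt [ 0. -0. -1.] q6 -0.76 | turn z 0.001 shift before turn cm [-0.05 -0.19 12.86] after turn [-0.05 -0.19 12.86]
0.06268916541609773 [ 0.69882331 -0.48207463 -0.01724349]
```

The measured wide-tray centre is (0.4352,-0.4048), psi -0.105, which agrees with the first estimate. I'll lower the tin.

Call:
jog_arm(
  deltas=[
    [0,0,0,0,-0.15,3.5,5.8],
    [0,0,0,0,0,3.5,5.8],
    [0,0,0,0,0,3.0,5.8],
    [0,0,0,0,0,1.8,5.8],
    [0,0,0,0,0,0.7,5.8],
    [0,0,0,0,0,0.2,5.8],
    [0,0,0,0,0,0,5.8],
    [0,0,0,0,0,0,5.8],
  ],
)

```text
clock: 25.7
position: [0.4363, -0.4065, 0.0129]
ee_rot: [0.743, 0.669, -0.0, 0.002]
contact_force: [-0.9, 0.6, -1.2]
gripper_width: 0.0624
grasp_force: 46.8
```

```bash
python3 - <<'E'
from h import *
go((.4352,-.4048,.006),-.105);s=state();print(s["gripper_width"],s["contact_force"])
E
```

```text
pos [ 0.4363 -0.4065  0.0129] yaw -0.105 tilt [ 0.002 -0.003 -1.   ] q6 -0.76 | turn z 0.0 shift before turn cm [ 0.16 -0.13  0.69] after turn [ 0.16 -0.13  0.69]
0.06237195412786323 [-0.93541634  0.63836173 -1.15488019]
```

Call:
jog_arm(
  deltas=[
    [0,0,0,0.1,-0.05,0.2,5.8],
    [0,0,0,0,0,0.2,5.8],
    [0,0,0,0,0,0.1,5.8],
    [0,0,0,0,0,0,5.8],
    [0,0,0,0,0,0,5.8],
  ],
)

```text
clock: 26.2
position: [0.4346, -0.404, 0.0057]
ee_rot: [0.743, 0.669, 0.0, -0.0]
contact_force: [-0.5, 0.1, -0.6]
gripper_width: 0.0624
grasp_force: 46.8
```

Call:
jog_arm(
  deltas=[
    [0,0,0,0,0,0.1,5.8],
    [0,0,0,0,0,0.05,5.8],
    [0,0,0,0,0,0,5.8],
  ],
)

```text
clock: 26.5
position: [0.4348, -0.4042, 0.0049]
ee_rot: [0.743, 0.669, -0.0, 0.0]
contact_force: [-1.0, 1.4, 4.3]
gripper_width: 0.0625
grasp_force: 47.3
```

Contact at 4.3 N. Release, rise, and go above the bottle.

Call:
jog_arm(
  deltas=[
    [0,0,0,0,0,0,6.6],
    [0,0,0,0,0,0,7.4],
    [0,0,0,0,0,0,7.8],
    [0,0,0,0,0,0,7.8],
    [0,0,0,0,0,-1,7.8],
    [0,0,0,0,0,-4,7.8],
    [0,0,0,0,0,-4.5,7.8],
    [0,0,0,0,0,-4.5,7.8],
    [0,0,0,0,0,-4.5,7.8],
    [0,0,0,0,0,-4,7.8],
    [0,0,0,0,0,0,7.8],
  ],
)

```text
clock: 27.6
position: [0.4379, -0.4078, 0.239]
ee_rot: [0.743, 0.669, -0.0, 0.008]
contact_force: [0.6, -0.5, 0.8]
gripper_width: 0.078
grasp_force: 0.0
```

Call:
jog_arm(
  deltas=[
    [0,0,-0.085,0,0,0,7.8],
    [0,0,-0.085,0,0,0,7.8],
    [0,0,-0.085,0,0,0,7.8],
    [0,0,0,4.2,0.6,0,7.8],
    [0,0,0,4.2,0.6,0,7.8],
    [0,0,0,4.2,0.6,0,7.8],
    [0,0,0,4.2,0.6,0,7.8],
    [0,0,0,4.2,0.6,0,7.8],
    [0,0,0,4.2,0.6,0,7.8],
    [0,0,0,0,0,0,7.8],
    [0,0,0,0,0,0,7.8],
  ],
)

```text
clock: 28.7
position: [0.4324, -0.1489, 0.2293]
ee_rot: [0.651, 0.759, -0.0, 0.0]
contact_force: [0.6, -0.3, 1.0]
gripper_width: 0.0778
grasp_force: 0.0
```

```bash
python3 - <<'E'
from h import *
C=cap("wrist")
for d in finder.pinpoint("wrist","ink_bottle"): print("pp",np.round(d["centre"]),at(C[1],C[2],d["centre"],.009).round(4),round(d["score"],2))
for d in finder.spot_in("wrist","ink_bottle"): print("ex",d)
I=C[0];hsv=cv2.cvtColor(I,cv2.COLOR_RGB2HSV)
u,v=proj(C[1],C[2],(.43,-.085,.065)).round().astype(int);print("expect",u,v,hsv[v-30:v+31:10,u],"camera",np.linalg.inv(C[2])[:3,3])
m=((hsv[...,0]>8)&(hsv[...,0]<28)&(hsv[...,1]>70)&(hsv[...,2]>60)).astype(np.uint8)
n,l,st,ce=cv2.connectedComponentsWithStats(m)
print([(x.tolist(),c.round().tolist()) for x,c in zip(st[1:],ce[1:]) if x[4]>150])
g=cv2.cvtColor(I,cv2.COLOR_RGB2GRAY);w=((hsv[...,1]<40)&(hsv[...,2]>170)).astype(np.uint8)
n,l,st,ce=cv2.connectedComponentsWithStats(w);print([(x.tolist(),c.round().tolist()) for x,c in zip(st[1:],ce[1:]) if x[4]>150])
cv2.imwrite("pics/b.png",I[:,:,::-1]);go((.43,-.085,.2),.15)
T=cap("top");cv2.imwrite("pics/topb.png",T[0][:,:,::-1])
E
```

```text
pp [262. 120.] [ 0.4265 -0.0828  0.009 ] 0.97
pp [176. 166.] [ 0.323  -0.1595  0.009 ] 0.55
ex {'extent': [263.5, 120.2, 44.0, 44.9], 'score': 0.96}
ex {'extent': [164.6, 168.3, 52.1, 44.4], 'score': 0.68}
expect 265 122 [[ 67  77  60]
 [ 23  45 183]
 [ 19  43 201]
 [100   3 234]
 [105   4 235]
 [ 60   1 222]
 [100   3 234]] camera [ 0.42183484 -0.08332713  0.37260889]
[([244, 102, 38, 40, 683], [262.0, 120.0]), ([406, 102, 93, 100, 5199], [448.0, 150.0]), ([50, 111, 89, 144, 7901], [93.0, 185.0]), ([354, 224, 69, 53, 1701], [389.0, 245.0]), ([332, 283, 15, 22, 214], [339.0, 295.0]), ([231, 294, 45, 28, 584], [256.0, 304.0])]
[([0, 0, 71, 265, 6922], [24.0, 80.0]), ([467, 0, 20, 19, 190], [477.0, 9.0]), ([354, 2, 52, 44, 375], [378.0, 24.0]), ([473, 24, 39, 60, 1399], [495.0, 52.0]), ([228, 49, 173, 135, 11328], [318.0, 131.0]), ([260, 49, 41, 8, 200], [281.0, 52.0]), ([250, 110, 28, 27, 569], [264.0, 124.0]), ([470, 125, 17, 44, 289], [479.0, 147.0]), ([434, 137, 12, 31, 215], [439.0, 152.0]), ([72, 258, 68, 8, 155], [106.0, 262.0]), ([225, 308, 36, 13, 178], [243.0, 315.0]), ([310, 313, 23, 16, 257], [321.0, 320.0])]
pos [ 0.4327 -0.1506  0.2295] yaw 0.149 tilt [ 0.    -0.001 -1.   ] q6 -0.64 | turn z -0.001 shift before turn cm [6.53 0.71 2.94] after turn [6.53 0.72 2.94]
```

```bash
python3 - <<'E'
from h import *
C=cap("wrist");I=C[0];hsv=cv2.cvtColor(I,cv2.COLOR_RGB2HSV)
m=((hsv[...,0]>8)&(hsv[...,0]<28)&(hsv[...,1]>60)&(hsv[...,2]>60)).astype(np.uint8)
n,l,st,ce=cv2.connectedComponentsWithStats(m);i=l[105:140,245:280];k=np.bincount(i[i>0]).argmax()
pts=np.argwhere(l==k)[:,::-1]
P=np.array([at(C[1],C[2],p,.06)[:2] for p in pts])*1000
print("body rect z=.06",cv2.minAreaRect(P.astype(np.float32)))
print("cap",at(C[1],C[2],(264,123.5),.097).round(4),"f",C[1][0,0])
T=cap("top")
for d in finder.pinpoint("top","bottle_block"): print("block",at(T[1],T[2],d["centre"],0).round(4),d["score"])
h2=cv2.cvtColor(T[0],cv2.COLOR_RGB2HSV);m=((h2[...,0]>8)&(h2[...,0]<28)&(h2[...,1]>70)&(h2[...,2]>90)).astype(np.uint8)
n,l,st,ce=cv2.connectedComponentsWithStats(m);i=l[200:240,110:150];k=np.bincount(i[i>0]).argmax();print(st[k])
P=np.array([at(T[1],T[2],p,.038)[:2] for p in np.argwhere(l==k)[:,::-1]])*1000
print("block rect",cv2.minAreaRect(P.astype(np.float32)))
E
```

```text
body rect z=.06 ((427.5845642089844, -85.25464630126953), (40.88809585571289, 40.6071891784668), 13.432357788085938)
cap [ 0.4287 -0.088   0.097 ] f 275.4386971852918
block [0.4181 0.2849 0.    ] 0.71
[ 112  201   39   37 1344]
block rect ((411.9584655761719, 286.8694763183594), (100.0521011352539, 106.3416748046875), 1.6290217638015747)
```

The bottle centre is (0.428,-0.086), yaw about 0.2. I'll move over it and descend.

Call:
jog_arm(
  deltas=[
    [0,0,-0.05,0,0,0,7.5],
    [0,0,0,3.2,0.4,0,7.5],
    [0,0,0,3.2,0.4,0,7.5],
    [0,0,0,0,0,3,7.5],
    [0,0,0,0,0,3,7.5],
    [0,0,0,0,0,2,7.5],
    [0,0,0,0,0,0,7.5],
    [0,0,0,0,0,0,7.5],
    [0,0,0,0,0,0,7.5],
  ],
)

```text
clock: 29.95
position: [0.4289, -0.086, 0.1508]
ee_rot: [0.633, 0.774, 0.0, 0.001]
contact_force: [1.3, -0.5, 0.3]
gripper_width: 0.0752
grasp_force: 0.0
```

```bash
python3 - <<'E'
from h import *
go((.428,-.086,.04),.2)
C=cap("wrist")
for d in finder.spot_in("wrist","ink_bottle"): print("ex",d)
I=C[0];hsv=cv2.cvtColor(I,cv2.COLOR_RGB2HSV)
m=((hsv[...,0]>8)&(hsv[...,0]<28)&(hsv[...,1]>60)&(hsv[...,2]>60)).astype(np.uint8)
n,l,st,ce=cv2.connectedComponentsWithStats(m);u,v=proj(C[1],C[2],(.428,-.07,.06)).astype(int);print(u,v)
i=l[v-25:v+25,u-25:u+25];k=np.bincount(i[i>0]).argmax();print(st[k])
for r in range(st[k][1],st[k][1]+st[k][3],6):
    q=np.where(l[r]==k)[0]
    if len(q): a=at(C[1],C[2],(q[0],r),.055);b=at(C[1],C[2],(q[-1],r),.055);print(r,q[0],q[-1],a.round(3)[:2],b.round(3)[:2])
w=((hsv[...,1]<40)&(hsv[...,2]>170)).astype(np.uint8);print("cap proj if centred",proj(C[1],C[2],(.428,-.086,.097)))
E
```

```text
pos [ 0.4289 -0.086   0.1508] yaw 0.199 tilt [ 0.003 -0.001 -1.   ] q6 -0.56 | turn z -0.001 shift before turn cm [ 0.03 -0.12 11.08] after turn [ 0.03 -0.12 11.08]
ex {'extent': [135.8, 238.5, 73.3, 71.7], 'score': 0.79}
ex {'extent': [259.1, 193.9, 55.8, 65.0], 'score': 0.6}
ex {'extent': [397.6, 355.5, 23.1, 36.2], 'score': 0.47}
260 179
[ 234  165   47   52 1290]
165 250 272 [ 0.416 -0.06 ] [ 0.435 -0.056]
171 237 276 [ 0.406 -0.067] [ 0.44  -0.061]
177 235 278 [ 0.405 -0.073] [ 0.443 -0.066]
183 234 279 [ 0.405 -0.079] [ 0.445 -0.071]
189 234 279 [ 0.406 -0.084] [ 0.446 -0.076]
195 235 279 [ 0.408 -0.089] [ 0.447 -0.082]
201 235 279 [ 0.409 -0.095] [ 0.448 -0.087]
207 235 279 [ 0.41 -0.1 ] [ 0.45  -0.093]
213 236 278 [ 0.412 -0.106] [ 0.45  -0.098]
cap proj if centred [257.24364894 210.58529919]
```

Call:
jog_arm(
  deltas=[
    [0,0,0,0,-0.12,3,7.5],
    [0,0,0,0,0,3,7.5],
    [0,0,0,0,0,2.5,7.5],
    [0,0,0,0,0,1.8,7.5],
    [0,0,0,0,0,0.8,7.0],
    [0,0,0,0,0,0,6.5],
    [0,0,0,0,0,0,5.8],
    [0,0,0,0,0,0,5.0],
    [0,0,0,0,0,0,4.2],
    [0,0,0,0,0,0,4.0],
    [0,0,0,0,0,0,4.0],
  ],
  grip_force=40,
)

```text
clock: 31.15
position: [0.4281, -0.0861, 0.0399]
ee_rot: [0.633, 0.774, 0.0, 0.002]
contact_force: [-0.1, -0.4, 6.4]
gripper_width: 0.0445
grasp_force: 41.4
```

Call:
jog_arm(
  deltas=[
    [0,0,0,0,0,0,4.0],
    [0,0,0,0,0,0,4.0],
  ],
)

```text
clock: 31.35
position: [0.4281, -0.0861, 0.0399]
ee_rot: [0.633, 0.774, 0.0, 0.002]
contact_force: [-0.1, -0.6, 6.2]
gripper_width: 0.0443
grasp_force: 41.4
```

Call:
jog_arm(
  deltas=[
    [0,0,0,0,0,-0.7,4.0],
    [0,0,0,0,0,-2,4.0],
    [0,0,0,0,0,-4,4.0],
    [0,0,0,0,0,-4,4.0],
    [0,0,0,0,0,-4,4.0],
    [0,0,0,0,0,0,4.0],
  ],
)

```text
clock: 31.95
position: [0.4307, -0.0869, 0.192]
ee_rot: [0.633, 0.774, 0.002, 0.006]
contact_force: [0.9, -0.0, -0.1]
gripper_width: 0.0445
grasp_force: 41.1
```

Call:
jog_arm(
  deltas=[
    [0,0,0.1,0,0,0,4.0],
    [0,0,0.1,0,0,0,4.0],
    [0,0,0,4,-0.23,0,4.0],
    [0,0,0,4,-0.23,0,4.0],
    [0,0,0,4,-0.23,0,4.0],
    [0,0,0,4,-0.23,0,4.0],
    [0,0,0,4,-0.23,0,4.0],
    [0,0,0,4,-0.23,0,4.0],
    [0,0,0,4,-0.23,0,4.0],
    [0,0,0,0,0,0,4.0],
    [0,0,0,0,0,0,4.0],
    [0,0,0,0,0,0,4.0],
  ],
)

```text
clock: 33.15
position: [0.4097, 0.1936, 0.1843]
ee_rot: [0.707, 0.707, -0.001, -0.0]
contact_force: [0.3, -0.6, -1.4]
gripper_width: 0.0445
grasp_force: 41.0
```

```bash
python3 - <<'E'
from h import *
C=cap("wrist");s=state();print(s["gripper_width"],s["contact_force"])
for d in finder.pinpoint("wrist","bottle_block"): print("pp",d,at(C[1],C[2],d["centre"],0).round(4))
I=C[0];cv2.imwrite("pics/k.png",I[:,:,::-1])
k0=2500;w,h=450,450;cx,cy=.413,.285
c=[(0,0),(w,0),(w,h),(0,h)]
src=np.float32([proj(C[1],C[2],(cx-(b-h/2)/k0,cy-(a-w/2)/k0,.038)) for a,b in c])
t=cv2.warpPerspective(I,cv2.getPerspectiveTransform(src,np.float32(c)),(w,h))
hsv=cv2.cvtColor(t,cv2.COLOR_RGB2HSV)
m=((hsv[...,0]>8)&(hsv[...,0]<28)&(hsv[...,1]>60)&(hsv[...,2]>60)).astype(np.uint8)
n,l,st,ce=cv2.connectedComponentsWithStats(m);k=1+st[1:,4].argmax();print(st[k])
r=cv2.minAreaRect(np.argwhere(l==k)[:,::-1].astype(np.float32));print(r,"->",cx-(r[0][1]-h/2)/k0,cy-(r[0][0]-w/2)/k0)
# brightness profiles through the centre, to find rim / well edges
V=hsv[...,2]
print("row",[int(x) for x in np.median(V[200:250],0)[::8]]);print("col",[int(x) for x in np.median(V[:,200:250],1)[::8]])
go((.413,.286,.12),.02)
E
```

```text
0.04426201016523169 [-0.48043759  0.20843501 -1.16717054]
pp {'centre': [263.4, 91.5], 'score': 0.71} [0.415 0.29  0.   ]
[   87   103   244   245 54411]
((209.23623657226562, 225.51551818847656), (233.9485321044922, 234.47703552246094), 86.633544921875) -> 0.41279379272460937 0.29130550537109373
row [0, 0, 0, 56, 103, 100, 97, 94, 91, 82, 58, 56, 198, 239, 239, 239, 236, 206, 127, 226, 237, 232, 238, 236, 231, 237, 237, 236, 236, 234, 239, 235, 170, 170, 157, 179, 220, 240, 239, 240, 229, 88, 85, 85, 86, 86, 86, 86, 87, 87, 87, 87, 87, 86, 86, 86, 86]
col [230, 236, 237, 237, 229, 217, 214, 217, 130, 88, 87, 87, 90, 85, 208, 240, 239, 240, 225, 154, 142, 169, 208, 239, 237, 237, 232, 236, 234, 239, 237, 235, 234, 239, 235, 239, 227, 111, 154, 177, 177, 160, 144, 56, 57, 57, 57, 56, 57, 57, 57, 57, 57, 57, 58, 58, 58]
pos [0.4102 0.1933 0.1848] yaw -0.002 tilt [-0.001 -0.001 -1.   ] q6 0.29 | turn z -0.022 shift before turn cm [9.28 0.27 6.47] after turn [9.27 0.47 6.47]
```

The block's outline and well edges give its centre as (0.414,0.2906), psi 0.058. I'll move over and lower.

Call:
jog_arm(
  deltas=[
    [0,0,-0.06,0,0,0,4.0],
    [0,0,0,3.23,0.31,0,4.0],
    [0,0,0,3.23,0.31,0,4.0],
    [0,0,0,3.23,0.31,0,4.0],
    [0,0,0,0,0,3,4.0],
    [0,0,0,0,0,3,4.0],
    [0,0,0,0,0,2,4.0],
    [0,0,0,0,0,0,4.0],
    [0,0,0,0,0,0,4.0],
  ],
)

```text
clock: 34.15
position: [0.4142, 0.2909, 0.1053]
ee_rot: [0.686, 0.727, -0.0, -0.0]
contact_force: [0.8, 0.7, -1.1]
gripper_width: 0.0443
grasp_force: 41.0
```

```bash
python3 - <<'E'
from h import *
go((.414,.2906,.05),.058)
C=cap("wrist");I=C[0];k0=2500;w,h=450,450;cx,cy=.414,.2906
c=[(0,0),(w,0),(w,h),(0,h)]
src=np.float32([proj(C[1],C[2],(cx-(b-h/2)/k0,cy-(a-w/2)/k0,.038)) for a,b in c])
t=cv2.warpPerspective(I,cv2.getPerspectiveTransform(src,np.float32(c)),(w,h));cv2.imwrite("pics/k2.png",t[:,:,::-1])
hsv=cv2.cvtColor(t,cv2.COLOR_RGB2HSV)
for col in(120,130,140): print(col,[(int(a),int(b)) for a,b in zip(hsv[90:360:7,col,1],hsv[90:360:7,col,2])])
for r in(130,): print("row",[(int(a),int(b)) for a,b in zip(hsv[r,80:370:7,1],hsv[r,80:370:7,2])])
E
```

```text
pos [0.4142 0.2909 0.1053] yaw 0.058 tilt [-0.001 -0.    -1.   ] q6 0.42 | turn z 0.0 shift before turn cm [-0.03 -0.02  5.53] after turn [-0.03 -0.02  5.53]
120 [(35, 102), (32, 104), (30, 101), (32, 103), (68, 132), (81, 248), (77, 247), (89, 247), (93, 247), (94, 247), (98, 247), (98, 247), (86, 247), (93, 247), (98, 246), (92, 247), (124, 231), (129, 206), (128, 212), (127, 215), (127, 219), (128, 211), (128, 207), (127, 199), (128, 213), (126, 218), (127, 215), (129, 212), (128, 214), (127, 213), (128, 211), (128, 204), (128, 205), (127, 207), (127, 200), (127, 198), (127, 200), (78, 102), (31, 100)]
130 [(33, 102), (32, 103), (30, 101), (30, 102), (78, 144), (80, 247), (80, 247), (90, 247), (93, 247), (95, 247), (96, 247), (97, 247), (86, 247), (95, 246), (99, 247), (90, 247), (129, 218), (129, 208), (129, 212), (127, 215), (126, 218), (129, 208), (128, 208), (127, 199), (128, 214), (127, 217), (127, 215), (129, 210), (128, 214), (128, 212), (129, 210), (128, 204), (127, 206), (129, 206), (129, 200), (128, 199), (127, 205), (62, 94), (29, 96)]
140 [(30, 103), (32, 104), (32, 10
[... 182 characters left out ...]
210), (128, 216), (127, 218), (127, 207), (129, 208), (127, 199), (128, 215), (128, 217), (128, 216), (128, 211), (128, 215), (128, 210), (128, 208), (128, 203), (126, 206), (127, 205), (128, 199), (127, 198), (128, 204), (56, 82), (28, 100)]
row [(32, 104), (35, 103), (38, 102), (70, 110), (84, 248), (75, 247), (76, 247), (76, 247), (77, 247), (86, 247), (89, 247), (91, 247), (90, 247), (91, 247), (92, 247), (92, 247), (93, 247), (93, 247), (92, 247), (94, 247), (93, 247), (93, 247), (93, 247), (93, 247), (99, 249), (101, 248), (63, 245), (19, 226), (8, 215), (9, 204), (6, 198), (4, 189), (4, 184), (6, 180), (4, 176), (4, 174), (6, 174), (6, 172), (16, 179), (26, 187), (35, 199), (46, 214)]
```

Aligned within about 1 mm. Lower the bottle into the well.

Call:
jog_arm(
  deltas=[
    [0,0,0,0.05,-0.1,1.5,4.0],
    [0,0,0,0,0,1.5,4.0],
    [0,0,0,0,0,1.2,4.0],
    [0,0,0,0,0,1.0,4.0],
    [0,0,0,0,0,0.7,4.0],
    [0,0,0,0,0,0,4.0],
    [0,0,0,0,0,0,4.0],
  ],
)

```text
clock: 34.9
position: [0.4131, 0.2924, 0.0465]
ee_rot: [0.686, 0.728, 0.0, 0.0]
contact_force: [1.3, 0.4, -1.4]
gripper_width: 0.0444
grasp_force: 41.1
```

Call:
jog_arm(
  deltas=[
    [0,0,0,0,0,0.2,4.0],
    [0,0,0,0,0,0.2,4.0],
    [0,0,0,0,0,0,4.0],
  ],
)

```text
clock: 35.2
position: [0.4128, 0.2923, 0.0423]
ee_rot: [0.686, 0.728, -0.0, -0.0]
contact_force: [-0.6, -0.1, -1.1]
gripper_width: 0.0441
grasp_force: 41.1
```

Call:
jog_arm(
  deltas=[
    [0,0,0,0,0,0.1,4.0],
    [0,0,0,0,0,0.1,4.0],
    [0,0,0,0,0,0.05,4.0],
    [0,0,0,0,0,0,4.0],
  ],
)

```text
clock: 35.6
position: [0.4128, 0.2922, 0.0397]
ee_rot: [0.686, 0.728, -0.0, -0.0]
contact_force: [-0.0, -0.5, -1.7]
gripper_width: 0.0443
grasp_force: 41.1
```

Call:
jog_arm(
  deltas=[
    [0,0,0,0,0,0.1,4.0],
    [0,0,0,0,0,0.05,4.0],
    [0,0,0,0,0,0,4.0],
  ],
)

```text
clock: 35.9
position: [0.413, 0.2924, 0.039]
ee_rot: [0.686, 0.728, -0.0, -0.0]
contact_force: [-2.3, -0.1, 5.7]
gripper_width: 0.0444
grasp_force: 41.6
```

Contact at the expected height (0.039). Release, rise, and check.

Call:
jog_arm(
  deltas=[
    [0,0,0,0,0,0,5.0],
    [0,0,0,0,0,0,6.0],
    [0,0,0,0,0,0,6.8],
    [0,0,0,0,0,0,6.8],
    [0,0,0,0,0,-1,6.8],
    [0,0,0,0,0,-3,6.8],
    [0,0,0,0,0,-4,6.8],
    [0,0,0,0,0,-4,6.8],
    [0,0,0,0,0,-4,6.8],
    [0,0,0,-3,0,-2,6.8],
    [0,0,0,-3,0,0,6.8],
    [0,0,0,0,0,0,6.8],
  ],
)

```text
clock: 37.1
position: [0.4172, 0.2304, 0.2203]
ee_rot: [0.687, 0.727, 0.001, 0.001]
contact_force: [0.3, 0.1, -1.1]
gripper_width: 0.0682
grasp_force: 0.0
```

```bash
python3 - <<'E'
from h import *
T=cap("top");S=cap("side");C=cap("wrist");print(state()["position"],state()["gripper_width"])
exp=dict(ink_bottle=(.413,.2915,.008),oil_stick=(.654,-.0905,.018),pen_case=(.626,-.271,.006),tin=(.435,-.4045,.006),gouache_pot=(.543,-.33,0))
for n,c in(("top",T),("side",S),("wrist",C)):
  for o,p in exp.items():
    for d in finder.pinpoint(n,o):
      q=at(c[1],c[2],d["centre"],p[2]);e=np.hypot(*(q-p)[:2])
      if e<.05: print(n,o,q.round(3),"err mm",round(e*1000,1),round(d["score"],2))
# cap from above (wrist): white blob -> position at z=.096
hsv=cv2.cvtColor(C[0],cv2.COLOR_RGB2HSV);w=((hsv[...,1]<40)&(hsv[...,2]>150)).astype(np.uint8)
u,v=proj(C[1],C[2],(.413,.2915,.096)).astype(int);n,l,st,ce=cv2.connectedComponentsWithStats(w);k=l[v,u];print("cap",u,v,k,st[k],at(C[1],C[2],ce[k],.096).round(4))
# tin in tray (top view): non-wood area inside
h2=cv2.cvtColor(T[0],cv2.COLOR_RGB2HSV)
for nm,(x,y,z),f in(("tin",(.435,-.405,.025),lambda h:(h[...,1]<70)&(h[...,2]>130)),("case",(.626,-.271,.022),lambda h:h[...,2]<75)):
    m=f(h2).astype(np.uint8);n,l,st,ce=cv2.connectedComponentsWithStats(m);u,v=proj(T[1],T[2],(x,y,z)).astype(int);k=l[v,u]
    P=np.array([at(T[1],T[2],p,z)[:2] for p in np.argwhere(l==k)[:,::-1]])*1000;print(nm,k,cv2.minAreaRect(P.astype(np.float32)) if k else h2[v,u])
E
```

```text
[0.41627953 0.23256018 0.21842453] 0.06785485128623467
top oil_stick [ 0.655 -0.088  0.018] err mm 2.9 0.54
top pen_case [ 0.625 -0.277  0.006] err mm 5.6 0.53
top tin [ 0.429 -0.403  0.006] err mm 6.5 0.91
top gouache_pot [ 0.547 -0.341 -0.   ] err mm 12.0 0.73
side ink_bottle [0.407 0.294 0.008] err mm 6.8 0.77
side oil_stick [ 0.655 -0.086  0.018] err mm 4.5 0.59
side pen_case [ 0.623 -0.256  0.006] err mm 15.5 0.67
side tin [ 0.443 -0.38   0.006] err mm 26.2 0.61
side gouache_pot [ 0.536 -0.329  0.   ] err mm 7.1 0.49
wrist ink_bottle [0.413 0.294 0.008] err mm 2.8 0.58
wrist oil_stick [ 0.661 -0.09   0.018] err mm 6.6 0.62
cap 258 127 0 [     0      0    512    384 183667] [0.4177 0.2321 0.096 ]
tin 93 ((433.8023376464844, -403.00048828125), (98.53458404541016, 65.77146911621094), 83.44405364990234)
case 45 ((623.7517700195312, -271.0268249511719), (77.43135070800781, 25.518474578857422), 82.69539642333984)
```

```bash
python3 -c "
from cell import ticket;print(ticket.job_done())"
```

```text
the job is handed in; nothing more can be done
None
```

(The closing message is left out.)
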